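# Set the bench lift's valve to float and push its load plate down

### The arm

A 7-joint arm with a two-finger parallel gripper is mounted at the origin on the work surface. World frame = base frame: x ahead of the robot, y to its left, z up, the work surface at z = 0. Lengths are in m, angles in rad, forces in N, time in s.
With the tool pointing down it reaches from about 0.425 to 0.95 m from the base axis. Payload 4.7 kg.
Tool frame: the origin (TCP) lies midway between the tips of the shut fingers; the grasp point (between the pads) lies 19 mm behind it; z points along the fingers, x is the direction in which the jaws open and shut, and the axes are right-handed (so a half turn about z gives the same grasp; the last joint's range is limited). The gripper opens to 87 mm and grips with 3 to 60 N. Pads are 19 mm wide; open, the fingers measure 117 mm over their backs; the gripper's body (75 mm by 190 mm) begins 51 mm behind the grasp point.
Start: joints at [1.187, 0.469, -0.049, 1.532, 0.024, 1.141, -0.082], TCP at [0.235, -0.633, 0.223] pointing down, gripper open.
Joint ranges: [-2.59, 2.59], [-0.33, 1.99], [-1.39, 1.29], [0.1, 2.45], [-1.04, 4.18], [0.21, 1.99], [-2.66, 2.66]. Speed limits (rad/s): [2.57, 2.57, 3.14, 3.14, 3.14, 3.14, 3.14].

### API

Orientations are given as a unit quaternion [w, x, y, z].
In Python, from workcell import bot, vision, recognise, spot_point gives the robot as it stands.
- The arm moves only by the tool play_rows, never from a script. Its argument "plan" is a list of rows, each an object with "fingers": the closure, from -1 (fully open) to 1 (shut); "travel": the shift along the tool's x, y, z in cm, a list of three; "yaw": the turn about the tool's z in rad. A call has exactly 10 rows; each row is the pose to reach, as a shift and turn from the pose commanded when the call began, along the tool's axes at that moment; what a row does not reach only later rows make up. A row lasts 1/12 s, in which the tool goes at most 41.7 mm and 7.16 degrees, less where a joint would pass 70% of its speed; a pose out of reach is approached as far as the arm can. A call with a gripper value outside its range is refused whole. The fingers move at their own pace and stop on an object; "grip_force" is the grip in N (left out, the last holds). Time passes only in rows, so rows that repeat a pose let the fingers close, or fill a call up. It gives the time, the measured TCP pose, the force and the opening at its end, in the units of the state.
- bot.state(): the state, without advancing time (a new reading comes with each control period).
- vision.get_image(name): name is "side" or "top"; returns a dict with "pixels" (400x640x3 uint8, red, green, blue), "intrinsics" (3x3 intrinsics, pixels), "k1" (the pictures are not rectified: a ray, as slopes to the right and down, at radius r is drawn at 1 + k1 r^2 times it, then the intrinsics apply), "camera_from_world" (4x4, takes a point from world to camera coordinates). Camera axes: x right, y down, z forward; pixel columns grow to the right and rows downward; lengths in m; the calibration is good to about 2 mm. A picture is of the moment at which its call begins. There is no depth.
- bot.finish_job(): hands the job in, once; it reports no verdict.
Trained networks look in a picture, given as the dict that the camera call returned (one of the last four; its "shot" number tells which), for a name from the list of things; names that differ only in an ending like _2 or _b are one class to them, and where a whole thing is asked for, a point or a joint stands for the part that bears it (a point fixed in the world has none). Each returns a list of dicts, best first, with "p" (0 to 1); they miss things now and then, are a little off and sometimes report something else, mostly with a low value. They report only what shows in the picture. A call takes as long as a camera call.
- recognise(name, picture): "position" ([column, row] in pixels, amid what is visible of it).
- spot_point(name, picture): "position" ([column, row] in pixels: a listed point, or the origin of a listed thing).
The state is a dict: "time": time; "joints": joint angles; "dq": joint speeds; "effort": joint torques, N m; "ee_pos": TCP position; "orientation": TCP orientation; "wrist_force": force on the tool from outside, world axes, zero at the start; "moment": the same for the moment, N m; "opening": finger opening in m.
Only numpy, scipy, OpenCV 4.12 (cv2) and the standard library are available. Lean on these libraries where they do the work, as an engineer would, in place of code of your own. Each camera call takes 0.05 s, during which the arm holds its last target.

### The job

Lower the small hydraulic lift on the lab bench so that the next instrument can be put on it: first push its black-gripped control lever over towards the white trunking box above it, past the stiffer detent and on into the float notch at the far end of its travel, then push the raised load plate down until it is fully home. Leave the lever in float and leave the tube rack, jar, beaker and notebook that stand close to the lift where they are.

Things in the scene. Friction and masses are not known exactly. Their poses are not given: they have to be found in the camera images.
- lift: Fixed hydraulic bench lift: white base 210 (x) x 350 (y) x 45 mm high. Origin: centre of its underside, on the table; +x points to the robot's left (world yaw 1.0 to 1.6 rad), +y roughly to the robot, z up. Lever at its far end, load plate at its near end. Two steel cheeks, 8 mm thick, flank the lever at y = -141, -89 mm, x = -60 to 60; their top is z = 110, a tooth and end stop on them reach z = 126.
- trunk_edge (a point): Middle of the lower near edge of the white trunking box above the lever's far end (lift frame x = 26, y = -115, z = 235 mm). The box reaches 45 mm further in x, 55 mm up and 75 mm to each side, on a post near each end. An upright hand meets it before the lever is past its detent: tilt the hand 30 to 45 degrees back from it (towards the lift's -x), fingers pointing down and to +x.
- lever_pivot (a point): The lever's pivot, an axis along the lift's y, at x = 0, y = -115, z = 60 mm in the lift's frame. The lever is a steel stem 14 mm thick with a straight black round grip on it, 24 mm diameter, that runs from 85 to 165 mm from the pivot.
- valve_lever (a joint): Lever angle, rad. At 0 it leans 0.35 rad to the lift's -x; it grows as it is pushed to +x (lean = value - 0.35); hard stop at 0.90. 0 to 0.39: about 3 N at mid-grip, stays where left. Stiffer detent: starts at 0.39 (10 to 14 N), crest at 0.60. Beyond 0.68 it snaps on by itself into the float notch (0.78 to 0.90) and stays. In float: above 0.75.
- grip_mid (a point): Middle of the lever's black grip, on its axis, 125 mm from the pivot. Its orientation turns with the lever and equals the lift's when the joint is at 0.
- load_plate (a joint): Height of the load plate above its lowest position, m: 0 is fully home (below 0.004 counts), 0.06 its upper limit; it starts at 0.042 to 0.056. Short of float the oil lock stops it at 0.040. With the lever in float it slides down under a push of about 6 to 10 N and stays where it is left; it does not sink by itself.
- plate_top (a point): Centre of the upper face of the square aluminium load plate, 150 x 150 x 12 mm, on a steel ram. In the lift's frame it lies at x = -45, y = 85 mm, and z = 114 mm plus the load plate's height value.
- tube_rack: Bystander: white rack of capped tubes, 70 x 200 mm, 94 mm high; origin at the centre of its underside. Leave in place (not moved over 30 mm).
- sample_jar: Bystander: white lidded jar, 64 mm across, 75 mm high; origin at the centre of its underside. Leave in place (not moved over 30 mm).
- beaker: Bystander: open glass beaker, 76 mm across, 90 mm high; origin at the centre of its underside. Leave in place (not moved over 30 mm).
- notebook: Bystander: flat black-covered notebook, 112 x 152 x 15 mm; origin at the centre of its underside. Leave in place (not moved over 30 mm).

How it is judged:
By the outcome, as a careful person would: the job done as asked, in the order asked, and still so for the second after the job is handed in, with the robot touching nothing.
It also fails if it takes over 51 s, if anything falls off the work surface, if the arm or the gripper's body presses on something with over 40 N, if the wrist force passes 120 N, or if a joint passes its speed limit or range.

## Working session

There is one attempt and no reset: what is moved stays moved. The work goes in short steps, Python scripts to look and compute and a tool call to move; the robot and the scene stay as the last step left them, time stands still between calls to the robot, and variables do not carry over. Pictures are saved under pics/ and viewed, and the job is handed in when it is done.

Besides the shell and the picture viewer there is one more tool, called after "Call:" by a JSON object that holds its "method" and its "body", one argument or row to a line. play_rows: Moves the arm, as the interface text tells. Its arguments: {"type":"object","properties":{"plan":{"type":"array","items":{"type":"object","properties":{"fingers":{"type":"number"},"travel":{"type":"array","items":{"type":"number"}},"yaw":{"type":"number"}}}},"grip_force":{"type":"number"}},"required":["plan"]}

```bash
ls; mkdir -p pics; python3 - <<'E'
from workcell import bot, vision, recognise, spot_point
import cv2
print(bot.state())
for n in ["side","top"]:
    p=vision.get_image(n)
    cv2.imwrite(f"pics/{n}0.png",p["pixels"][:,:,::-1])
    print(n,p["intrinsics"],p["k1"],p["camera_from_world"],p["shot"])
    for t in ["lift","trunk_edge","lever_pivot","grip_mid","plate_top","tube_rack","sample_jar","beaker","notebook"]:
        print(t,spot_point(t,p)[:2])
E
```

```text
pics
{'time': 0.0, 'joints': array([ 1.18713207,  0.46948462, -0.048601  ,  1.53365691,  0.02411253,
        1.14097944, -0.08226609]), 'dq': array([ 0.00058854, -0.00060119, -0.00040115,  0.00097668, -0.00085416,
        0.00164546,  0.00037262]), 'effort': array([-3.04136321e-06, -5.07974803e+01, -8.09899229e-02, -2.36160386e+01,
       -6.13712962e-02,  3.79125320e-02,  1.77205534e-04]), 'ee_pos': array([ 0.23428437, -0.63242067,  0.221486  ]), 'orientation': array([-5.22400192e-04,  8.20804093e-01, -5.71208979e-01, -8.18607871e-04]), 'wrist_force': array([ 0.03633907,  0.31734184, -0.24027466]), 'moment': array([ 0.0451046 , -0.06428477,  0.0064636 ]), 'opening': 0.08757827113567063}
side [[465.46690476   0.         321.23697276]
 [  0.         465.46690476 194.86040094]
 [  0.           0.           1.        ]] -0.1346340630995925 [[-0.91859274 -0.39514462  0.00693573  0.51838234]
 [-0.26235754  0.59658998 -0.75845166  0.25583618]
 [ 0.29556031 -0.69852783 -0.65169239  0.99479619]
 [ 0.          0.          0.          1.        ]] 1
lift [{'position': [328.6, 229.3], 'p': 0.65
[... 540 characters left out ...]
1064948]
 [  0.           0.           1.        ]] -0.03095833349778734 [[-0.01028845 -0.99977094  0.01876716  0.00173668]
 [-0.98130888  0.00648815 -0.19232991  0.5623227 ]
 [ 0.19216409 -0.02039516 -0.98115086  0.88190402]
 [ 0.          0.          0.          1.        ]] 2
lift [{'position': [334.8, 126.4], 'p': 0.27}]
trunk_edge [{'position': [334.5, 129.1], 'p': 0.6}]
lever_pivot [{'position': [342.7, 153.0], 'p': 0.8}]
grip_mid []
plate_top [{'position': [345.3, 233.2], 'p': 0.56}]
tube_rack [{'position': [273.4, 167.7], 'p': 0.78}]
sample_jar [{'position': [259.5, 235.5], 'p': 0.87}]
beaker [{'position': [387.0, 253.2], 'p': 0.61}]
notebook [{'position': [411.7, 189.0], 'p': 0.58}]
```

View pics/side0.png

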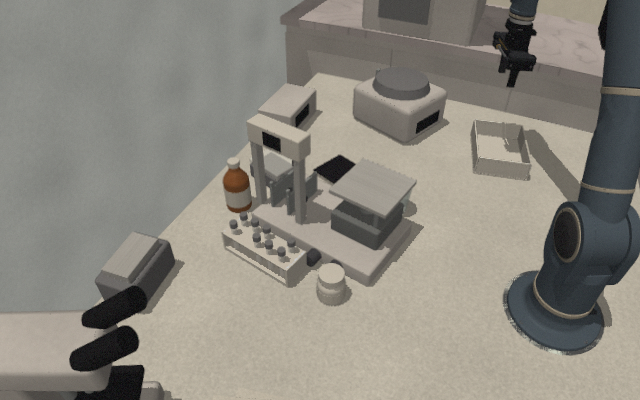

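View pics/top0.png

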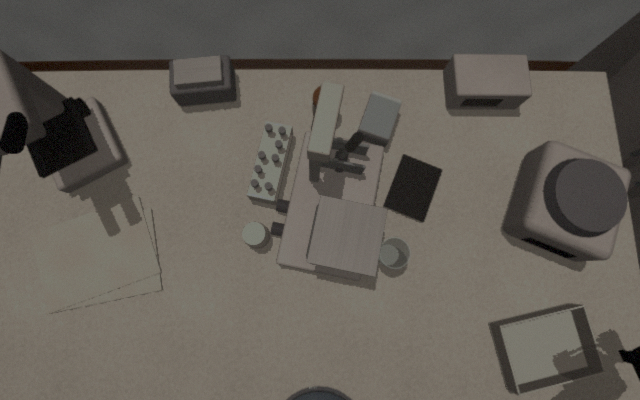

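```bash
python3 - <<'E'
import cv2,numpy as np
a=cv2.imread("pics/top0.png")[75:295,225:455]; a=cv2.convertScaleAbs(a,alpha=1.6)
cv2.imwrite("pics/top0z.png",cv2.resize(a,None,fx=2.7,fy=2.7,interpolation=cv2.INTER_CUBIC))
a=cv2.imread("pics/side0.png")[95:315,210:430]
cv2.imwrite("pics/side0z.png",cv2.resize(a,None,fx=2.7,fy=2.7,interpolation=cv2.INTER_CUBIC))
E
```

```text
(no output)
```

View pics/top0z.png

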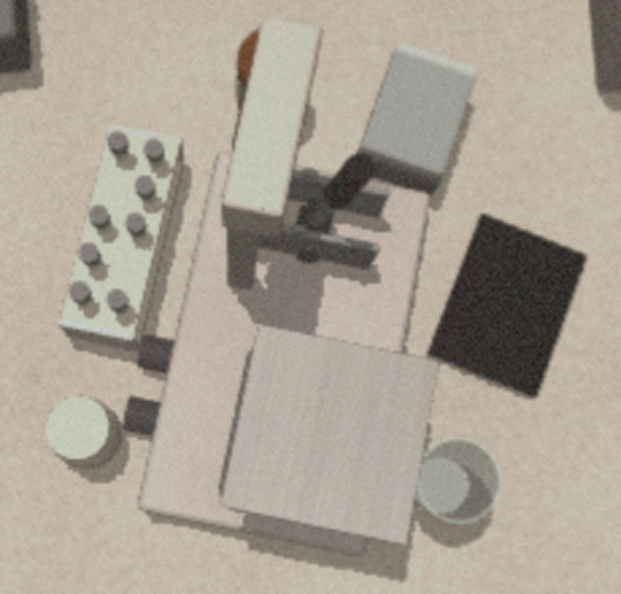

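View pics/side0z.png

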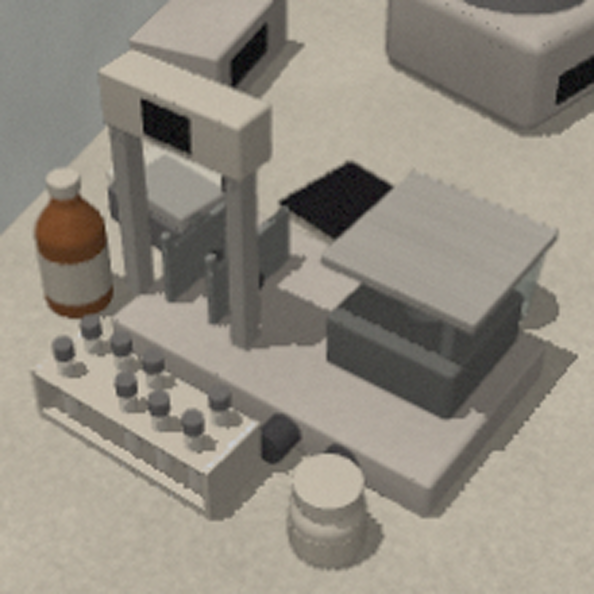

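```bash
cat > h.py <<'E'
import numpy as np,cv2
from scipy.optimize import least_squares
def proj(P,K,k1,T):
    P=np.atleast_2d(P); c=P@T[:3,:3].T+T[:3,3]; s=c[:,:2]/c[:,2:]; r2=(s**2).sum(1,keepdims=True)
    s=s*(1+k1*r2); return s@K[:2,:2].T+K[:2,2]
def cams():
    Ks=np.array([[465.46690476,0,321.23697276],[0,465.46690476,194.86040094],[0,0,1]])
    Ts=np.array([[-0.91859274,-0.39514462,0.00693573,0.51838234],[-0.26235754,0.59658998,-0.75845166,0.25583618],[0.29556031,-0.69852783,-0.65169239,0.99479619],[0,0,0,1]])
    Kt=np.array([[378.477698,0,317.39342778],[0,378.477698,199.51064948],[0,0,1]])
    Tt=np.array([[-0.01028845,-0.99977094,0.01876716,0.00173668],[-0.98130888,0.00648815,-0.19232991,0.5623227],[0.19216409,-0.02039516,-0.98115086,0.88190402],[0,0,0,1]])
    return {"side":(Ks,-0.1346340630995925,Ts),"top":(Kt,-0.03095833349778734,Tt)}
C=cams()
def pose(p,L):
    L=np.atleast_2d(np.array(L,float))/1000; c,s=np.cos(p[2]),np.sin(p[2])
    return np.c_[p[0]+c*L[:,0]-s*L[:,1],p[1]+s*L[:,0]+c*L[:,1],L[:,2]]
E
cat > fit.py <<'E'
from h import *
# (cam, zoomxy, lift xyz, uses plate h)
obs=[("top",140,508,105,175,45,0),("top",215,153,105,-175,45,0),("top",430,205,-105,-175,45,0),
("top",258,326,30,10,114,1),("top",438,362,-120,10,114,1),("top",406,543,-120,160,114,1),("top",222,503,30,160,114,1),
("top",265,18,71,-190,290,0),("top",322,28,26,-190,290,0),
("side",325,258,30,10,114,1),("side",470,322,30,160,114,1),("side",557,235,-120,160,114,1),("side",410,172,-120,10,114,1),
("side",430,490,105,175,45,0),("side",112,322,105,-175,45,0)]
off={"top":(225,75),"side":(210,95)}
px=np.array([[off[o[0]][0]+o[1]/2.7,off[o[0]][1]+o[2]/2.7] for o in obs])
def res(p,full=False):
    r=[]
    for o,m in zip(obs,px):
        w=pose(p,[o[3],o[4],o[5]+(p[3]*1000 if o[6] else 0)])
        r.append(proj(w,*C[o[0]])[0]-m)
    return np.array(r) if full else np.ravel(r)
s=least_squares(res,[0.6,-0.05,1.3,0.05],loss="soft_l1")
print(s.x.round(4)); print(res(s.x,True).round(1))
p=s.x
tip=np.array([225+358/2.7,75+157/2.7])
for q in np.arange(0,.5,.05):
    l=q-.35; a=[[165*np.sin(l),-115,60+165*np.cos(l)],[125*np.sin(l),-115,60+125*np.cos(l)],[85*np.sin(l),-115,60+85*np.cos(l)]]
    print(round(q,2),((proj(pose(p,a),*C["top"])-[225,75])*2.7).round(0).tolist())
print("grip", )
for n,L in dict(trunk=[26,-115,235],piv=[0,-115,60],plate=[-45,85,114]).items(): print(n,pose(p,L), proj(pose(p,L),*C["top"]),proj(pose(p,L),*C["side"]))
E
python3 fit.py
```

```text
[ 0.5548 -0.0394  1.36    0.04  ]
[[-1.4  1. ]
 [ 0.5 -1.6]
 [ 0.5 -4.9]
 [-0.  -0. ]
 [-0.1  0.2]
 [ 0.2  1.1]
 [-0.6  1.8]
 [-1.1 -1.5]
 [ 0.2 -0.8]
 [-2.  -0.2]
 [ 1.6  2.4]
 [ 0.5 -0.9]
 [ 0.8  0.1]
 [ 0.6 -1.9]
 [-1.3 -3. ]]
0.0 [[400.0, 179.0], [376.0, 192.0], [354.0, 203.0]]
0.05 [[391.0, 176.0], [369.0, 189.0], [350.0, 202.0]]
0.1 [[381.0, 173.0], [362.0, 187.0], [345.0, 200.0]]
0.15 [[371.0, 170.0], [355.0, 185.0], [340.0, 199.0]]
0.2 [[361.0, 168.0], [348.0, 183.0], [336.0, 198.0]]
0.25 [[351.0, 165.0], [340.0, 181.0], [331.0, 196.0]]
0.3 [[341.0, 163.0], [333.0, 180.0], [326.0, 195.0]]
0.35 [[330.0, 160.0], [325.0, 178.0], [321.0, 194.0]]
0.4 [[320.0, 158.0], [318.0, 177.0], [316.0, 193.0]]
0.45 [[309.0, 157.0], [310.0, 175.0], [311.0, 193.0]]
grip
trunk [[ 0.67270073 -0.03805304  0.235     ]] [[335.42602336 130.20200264]] [[285.17181657 141.95651306]]
piv [[ 0.66725961 -0.06347732  0.06      ]] [[341.00719089 158.04320854]] [[294.40041938 193.84946553]]
plate [[ 0.46227087 -0.06562609  0.114     ]] [[345.85971373 237.48003423]] [[371.99289373 198.62732798]]
```

```bash
sed -i 's/("top",430,205,-105,-175,45,0),//' fit.py; cat >> fit.py <<'E'
q=0.2
def box(x0,x1,y0,y1,z0,z1):
    v=[[x,y,z] for x in(x0,x1) for y in(y0,y1) for z in(z0,z1)]
    return [(v[i],v[j]) for i in range(8) for j in range(i) if bin(i^j).count("1")==1]
h=p[3]*1000
E_=box(-105,105,-175,175,0,45)+box(-120,30,10,160,102+h,114+h)+box(26,71,-190,-40,235,290)+box(-60,60,-145,-137,45,110)+box(-60,60,-93,-85,45,110)
l=q-.35
E_+=[([0,-115,60],[165*np.sin(l),-115,60+165*np.cos(l)])]
for n in off:
    im=cv2.resize(cv2.imread(f"pics/{n}0.png"),None,fx=4,fy=4,interpolation=cv2.INTER_CUBIC)
    if n=="top": im=cv2.convertScaleAbs(im,alpha=1.6)
    for a,b in E_:
        t=np.linspace(0,1,2)[:,None]
        uv=proj(pose(p,np.array(a)+(np.array(b)-np.array(a))*t),*C[n]); uv=(uv+.5)*4-.5
        cv2.line(im,tuple(map(int,uv[0].round())),tuple(map(int,uv[1].round())),(0,0,255),1,cv2.LINE_AA)
    x,y=off[n]; im=im[y*4:y*4+880,x*4:x*4+920]; 
    cv2.imwrite(f"pics/{n}_ov.png",cv2.resize(im,None,fx=.68,fy=.68,interpolation=cv2.INTER_AREA))
E
python3 fit.py
```

```text
[ 0.5552 -0.0396  1.3608  0.0395]
[[-1.3  0.9]
 [ 0.5 -1.7]
 [ 0.1 -0.1]
 [ 0.   0. ]
 [ 0.3  0.9]
 [-0.4  1.6]
 [-1.1 -1.6]
 [ 0.2 -0.9]
 [-2.2 -0.2]
 [ 1.5  2.4]
 [ 0.3 -0.9]
 [ 0.6  0.2]
 [ 0.5 -2.1]
 [-1.4 -3. ]]
0.0 [[400.0, 179.0], [376.0, 191.0], [354.0, 203.0]]
0.05 [[391.0, 176.0], [369.0, 189.0], [350.0, 201.0]]
0.1 [[381.0, 173.0], [362.0, 187.0], [345.0, 200.0]]
0.15 [[371.0, 170.0], [355.0, 185.0], [341.0, 198.0]]
0.2 [[361.0, 167.0], [348.0, 183.0], [336.0, 197.0]]
0.25 [[351.0, 164.0], [341.0, 181.0], [331.0, 196.0]]
0.3 [[341.0, 162.0], [333.0, 179.0], [326.0, 195.0]]
0.35 [[330.0, 160.0], [326.0, 178.0], [321.0, 194.0]]
0.4 [[320.0, 158.0], [318.0, 176.0], [316.0, 193.0]]
0.45 [[309.0, 156.0], [311.0, 175.0], [312.0, 192.0]]
grip
trunk [[ 0.67306769 -0.03817083  0.235     ]] [[335.47938703 130.03426723]] [[285.05221616 141.89402505]]
piv [[ 0.66764823 -0.06359974  0.06      ]] [[341.05221659 157.89494252]] [[294.28510576 193.78164761]]
plate [[ 0.4626614  -0.06592317  0.114     ]] [[345.98590467 237.30713971]] [[371.87678062 198.50844384]]
```

View pics/top_ov.png

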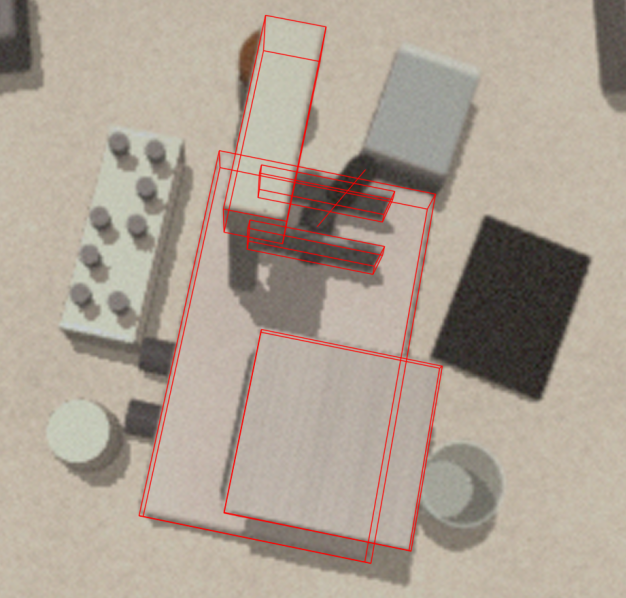

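View pics/side_ov.png

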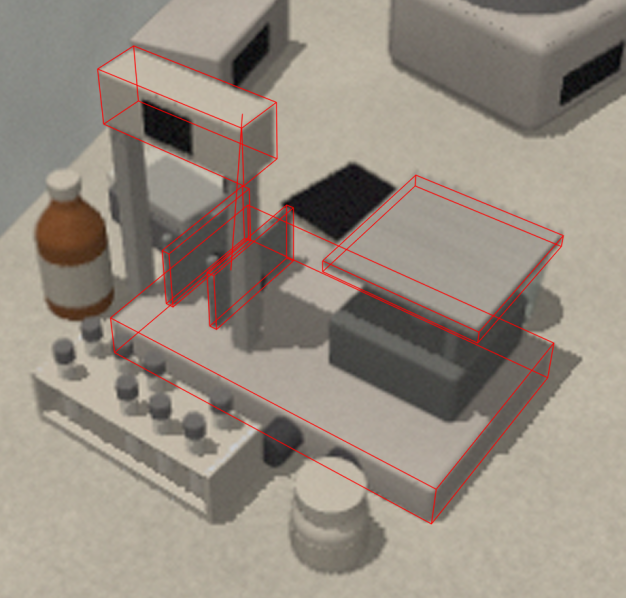

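Call:
{"method": "play_rows", "body": {
  "plan": [
    {"fingers": 1,"travel": [0,0,-4],"yaw": -0.1},
    {"fingers": 1,"travel": [0,0,-8],"yaw": -0.2},
    {"fingers": 1,"travel": [-2,-2,-11],"yaw": -0.3},
    {"fingers": 1,"travel": [-4,-5,-13],"yaw": -0.4},
    {"fingers": 1,"travel": [-6,-8,-15],"yaw": -0.5},
    {"fingers": 1,"travel": [-8,-11,-17],"yaw": -0.6},
    {"fingers": 1,"travel": [-10,-14,-19],"yaw": -0.7},
    {"fingers": 1,"travel": [-12,-17,-21],"yaw": -0.8},
    {"fingers": 1,"travel": [-14,-20,-22],"yaw": -0.9},
    {"fingers": 1,"travel": [-16,-23,-23],"yaw": -1.0}
  ]
}}

```text
time: 1.83
ee_pos: [0.3955, -0.4015, 0.4542]
orientation: [0.001, 0.994, -0.105, 0.001]
wrist_force: [0.3, -0.3, -0.3]
opening: 0.0282
```

Call:
{"method": "play_rows", "body": {
  "plan": [
    {"fingers": 1,"travel": [-0.4,-4,0],"yaw": 0},
    {"fingers": 1,"travel": [-0.8,-8,0],"yaw": 0},
    {"fingers": 1,"travel": [-1.2,-12,0],"yaw": 0},
    {"fingers": 1,"travel": [-1.6,-16,0],"yaw": 0},
    {"fingers": 1,"travel": [-2,-20,0],"yaw": 0},
    {"fingers": 1,"travel": [-2.4,-24,0],"yaw": 0},
    {"fingers": 1,"travel": [-2.8,-28,0],"yaw": 0},
    {"fingers": 1,"travel": [-3.2,-32,0],"yaw": 0},
    {"fingers": 1,"travel": [-3.6,-36,0],"yaw": 0},
    {"fingers": 1,"travel": [-4,-40,0],"yaw": 0}
  ]
}}

```text
time: 2.67
ee_pos: [0.4409, -0.0017, 0.4529]
orientation: [0.0, 0.994, -0.108, 0.001]
wrist_force: [0.3, -0.5, -0.3]
opening: 0.0004
```

```bash
python3 - <<'E'
from workcell import bot
s=bot.state(); print(s["time"],s["joints"].round(3),s["ee_pos"].round(3),s["orientation"].round(3))
E
```

```text
2.6667 [ 0.633 -0.023 -0.695  1.64  -0.013  1.518 -0.277] [ 0.441 -0.002  0.453] [ 0.     0.994 -0.108  0.001]
```

Call:
{"method": "play_rows", "body": {
  "plan": [
    {"fingers": 1,"travel": [-1.4,-3.7,0],"yaw": 0},
    {"fingers": 1,"travel": [-3,-7.2,0],"yaw": 0},
    {"fingers": 1,"travel": [-5,-10.7,0],"yaw": 0},
    {"fingers": 1,"travel": [-7,-14.2,0],"yaw": 0},
    {"fingers": 1,"travel": [-9,-17.7,0],"yaw": 0},
    {"fingers": 1,"travel": [-11,-21,0],"yaw": 0},
    {"fingers": 1,"travel": [-13,-24.2,0],"yaw": 0},
    {"fingers": 1,"travel": [-15,-27.4,0],"yaw": 0},
    {"fingers": 1,"travel": [-17,-30.2,0],"yaw": 0},
    {"fingers": 1,"travel": [-18.3,-33,0],"yaw": 0}
  ]
}}

```text
time: 3.5
ee_pos: [0.3309, 0.3598, 0.4532]
orientation: [-0.0, 0.994, -0.107, 0.001]
wrist_force: [-0.3, 0.9, 0.3]
opening: 0.0006
```

```bash
python3 - <<'E'
from workcell import bot
s=bot.state(); print(s["time"],s["joints"].round(3),s["ee_pos"].round(3),s["orientation"].round(3))
E
```

```text
3.5 [ 0.112  0.156 -1.157  1.54   0.145  1.538 -1.26 ] [0.331 0.36  0.453] [-0.     0.994 -0.107  0.001]
```

Call:
{"method": "play_rows", "body": {
  "plan": [
    {"fingers": 1,"travel": [-3.6,-2,0],"yaw": 0},
    {"fingers": 1,"travel": [-7.2,-4,0],"yaw": 0},
    {"fingers": 1,"travel": [-10.8,-6,0],"yaw": 0},
    {"fingers": 1,"travel": [-14.4,-8,0],"yaw": 0},
    {"fingers": 1,"travel": [-18,-10,0],"yaw": 0},
    {"fingers": 1,"travel": [-21.6,-12,0],"yaw": 0},
    {"fingers": 1,"travel": [-21.6,-12,-4],"yaw": 0},
    {"fingers": 1,"travel": [-21.6,-12,-8],"yaw": 0},
    {"fingers": 1,"travel": [-21.6,-12,-12],"yaw": 0},
    {"fingers": 1,"travel": [-21.6,-12,-16],"yaw": 0}
  ]
}}

```text
time: 4.33
ee_pos: [0.1477, 0.5209, 0.6144]
orientation: [0.0, 0.994, -0.108, 0.0]
wrist_force: [0.6, 0.8, 0.0]
opening: 0.0005
```

```bash
python3 - <<'E'
from workcell import bot
s=bot.state(); print(s["time"],s["joints"].round(3),s["ee_pos"].round(3),s["orientation"].round(3))
E
```

```text
4.3333 [-0.626  0.336 -1.163  1.035  0.332  1.95  -1.857] [0.148 0.521 0.614] [ 0.     0.994 -0.108  0.   ]
```

Call:
{"method": "play_rows", "body": {
  "plan": [
    {"fingers": 1,"travel": [0,0,-3],"yaw": 0},
    {"fingers": 1,"travel": [0,0,-6],"yaw": 0},
    {"fingers": 1,"travel": [0,0,-9],"yaw": 0},
    {"fingers": 1,"travel": [0,0,-12],"yaw": 0},
    {"fingers": 1,"travel": [0,0,-15],"yaw": 0},
    {"fingers": 1,"travel": [0,0,-18],"yaw": 0},
    {"fingers": 1,"travel": [0,0,-21],"yaw": 0},
    {"fingers": 1,"travel": [0,0,-24],"yaw": 0},
    {"fingers": 1,"travel": [0,0,-24],"yaw": 0},
    {"fingers": 1,"travel": [0,0,-24],"yaw": 0}
  ]
}}

```text
time: 5.17
ee_pos: [0.1442, 0.516, 0.6785]
orientation: [-0.024, 0.994, -0.108, 0.004]
wrist_force: [0.5, -0.7, 1.0]
opening: 0.0006
```

```bash
python3 - <<'E'
from workcell import bot
s=bot.state(); print(s["time"],s["joints"].round(3),s["ee_pos"].round(3),s["orientation"].round(3))
E
```

```text
5.1667 [-1.688  0.183  0.431  0.938 -0.085  1.986 -1.519] [0.144 0.516 0.678] [-0.024  0.994 -0.108  0.004]
```

Call:
{"method": "play_rows", "body": {
  "plan": [
    {"fingers": 1,"travel": [0,0,-3],"yaw": 0},
    {"fingers": 1,"travel": [0,0,-6],"yaw": 0},
    {"fingers": 1,"travel": [0,0,-9],"yaw": 0},
    {"fingers": 1,"travel": [0,0,-12],"yaw": 0},
    {"fingers": 1,"travel": [0,0,-15],"yaw": 0},
    {"fingers": 1,"travel": [0,0,-18],"yaw": 0},
    {"fingers": 1,"travel": [0,0,-21],"yaw": 0},
    {"fingers": 1,"travel": [0,0,-24],"yaw": 0},
    {"fingers": 1,"travel": [0,0,-24],"yaw": 0},
    {"fingers": 1,"travel": [0,0,-24],"yaw": 0}
  ]
}}

```text
time: 6.0
ee_pos: [0.1367, 0.4903, 0.7036]
orientation: [-0.047, 0.993, -0.108, 0.008]
wrist_force: [-1.0, -0.2, 0.5]
opening: 0.0004
```

```bash
python3 - <<'E'
from workcell import bot
s=bot.state(); print(s["time"],s["joints"].round(3),s["ee_pos"].round(4),s["orientation"].round(3))
E
```

```text
6.0 [-1.84   0.124  0.574  0.955 -0.076  1.986 -1.522] [0.1367 0.4903 0.7036] [-0.047  0.993 -0.108  0.008]
```

Call:
{"method": "play_rows", "body": {
  "plan": [
    {"fingers": 1,"travel": [0,-30,-90],"yaw": 0},
    {"fingers": 1,"travel": [0,-30,-90],"yaw": 0},
    {"fingers": 1,"travel": [0,-30,-90],"yaw": 0},
    {"fingers": 1,"travel": [0,-30,-90],"yaw": 0},
    {"fingers": 1,"travel": [0,-30,-90],"yaw": 0},
    {"fingers": 1,"travel": [0,-30,-90],"yaw": 0},
    {"fingers": 1,"travel": [0,-30,-90],"yaw": 0},
    {"fingers": 1,"travel": [0,-30,-90],"yaw": 0},
    {"fingers": 1,"travel": [0,-30,-90],"yaw": 0},
    {"fingers": 1,"travel": [0,-30,-90],"yaw": 0}
  ]
}}

```text
time: 6.83
ee_pos: [0.14, 0.523, 0.7217]
orientation: [-0.073, 0.991, -0.108, 0.011]
wrist_force: [-0.4, 0.8, -0.2]
opening: 0.0006
```

```bash
python3 - <<'E'
from workcell import bot
s=bot.state(); print(s["time"],s["joints"].round(3),s["ee_pos"].round(4),s["orientation"].round(3))
E
```

```text
6.8333 [-1.708  0.179  0.449  0.846 -0.09   1.986 -1.529] [0.14   0.523  0.7217] [-0.073  0.991 -0.108  0.011]
```

Call:
{"method": "play_rows", "body": {
  "plan": [
    {"fingers": 1,"travel": [0,-20,-90],"yaw": 0},
    {"fingers": 1,"travel": [0,-20,-90],"yaw": 0},
    {"fingers": 1,"travel": [0,-20,-90],"yaw": 0},
    {"fingers": 1,"travel": [0,-20,-90],"yaw": 0},
    {"fingers": 1,"travel": [0,-20,-90],"yaw": 0},
    {"fingers": 1,"travel": [0,-20,-90],"yaw": 0},
    {"fingers": 1,"travel": [0,-20,-90],"yaw": 0},
    {"fingers": 1,"travel": [0,-20,-90],"yaw": 0},
    {"fingers": 1,"travel": [0,-20,-90],"yaw": 0},
    {"fingers": 1,"travel": [0,-20,-90],"yaw": 0}
  ]
}}

```text
time: 7.67
ee_pos: [0.1323, 0.5063, 0.7476]
orientation: [-0.098, 0.989, -0.107, 0.015]
wrist_force: [1.7, 0.1, -0.2]
opening: 0.0009
```

Call:
{"method": "play_rows", "body": {
  "plan": [
    {"fingers": 1,"travel": [0,-20,-90],"yaw": 0},
    {"fingers": 1,"travel": [0,-20,-90],"yaw": 0},
    {"fingers": 1,"travel": [0,-20,-90],"yaw": 0},
    {"fingers": 1,"travel": [0,-20,-90],"yaw": 0},
    {"fingers": 1,"travel": [0,-20,-90],"yaw": 0},
    {"fingers": 1,"travel": [0,-20,-90],"yaw": 0},
    {"fingers": 1,"travel": [0,-20,-90],"yaw": 0},
    {"fingers": 1,"travel": [0,-20,-90],"yaw": 0},
    {"fingers": 1,"travel": [0,-20,-90],"yaw": 0},
    {"fingers": 1,"travel": [0,-20,-90],"yaw": 0}
  ]
}}

```text
time: 8.5
ee_pos: [0.1243, 0.4859, 0.773]
orientation: [-0.123, 0.986, -0.107, 0.019]
wrist_force: [-0.3, 0.0, -0.8]
opening: 0.0001
```

```bash
python3 - <<'E'
from workcell import bot
s=bot.state(); print(s["time"],s["joints"].round(3),s["ee_pos"].round(4),s["orientation"].round(3))
E
```

```text
8.5 [-2.009  0.094  0.73   0.835 -0.075  1.986 -1.543] [0.1243 0.4859 0.773 ] [-0.123  0.986 -0.107  0.019]
```

Call:
{"method": "play_rows", "body": {
  "plan": [
    {"fingers": 1,"travel": [0,-30,-90],"yaw": 0},
    {"fingers": 1,"travel": [0,-30,-90],"yaw": 0},
    {"fingers": 1,"travel": [0,-30,-90],"yaw": 0},
    {"fingers": 1,"travel": [0,-30,-90],"yaw": 0},
    {"fingers": 1,"travel": [0,-30,-90],"yaw": 0},
    {"fingers": 1,"travel": [0,-30,-90],"yaw": 0},
    {"fingers": 1,"travel": [0,-30,-90],"yaw": 0},
    {"fingers": 1,"travel": [0,-30,-90],"yaw": 0},
    {"fingers": 1,"travel": [0,-30,-90],"yaw": 0},
    {"fingers": 1,"travel": [0,-30,-90],"yaw": 0}
  ]
}}

```text
time: 9.33
ee_pos: [0.1214, 0.4873, 0.7957]
orientation: [-0.148, 0.983, -0.106, 0.022]
wrist_force: [0.2, -0.6, -0.2]
opening: 0.0005
```

Call:
{"method": "play_rows", "body": {
  "plan": [
    {"fingers": 1,"travel": [0,-30,-90],"yaw": 0},
    {"fingers": 1,"travel": [0,-30,-90],"yaw": 0},
    {"fingers": 1,"travel": [0,-30,-90],"yaw": 0},
    {"fingers": 1,"travel": [0,-30,-90],"yaw": 0},
    {"fingers": 1,"travel": [0,-30,-90],"yaw": 0},
    {"fingers": 1,"travel": [0,-30,-90],"yaw": 0},
    {"fingers": 1,"travel": [0,-30,-90],"yaw": 0},
    {"fingers": 1,"travel": [0,-30,-90],"yaw": 0},
    {"fingers": 1,"travel": [0,-30,-90],"yaw": 0},
    {"fingers": 1,"travel": [0,-30,-90],"yaw": 0}
  ]
}}

```text
time: 10.17
ee_pos: [0.1159, 0.4762, 0.8191]
orientation: [-0.173, 0.979, -0.106, 0.025]
wrist_force: [-0.0, 0.1, 0.4]
opening: 0.0006
```

```bash
python3 - <<'E'
from workcell import bot
s=bot.state(); print(s["time"],s["joints"].round(3),s["ee_pos"].round(4),s["orientation"].round(3))
E
```

```text
10.1667 [-2.19   0.072  0.902  0.759 -0.069  1.986 -1.554] [0.1159 0.4762 0.8191] [-0.173  0.979 -0.106  0.025]
```

Call:
{"method": "play_rows", "body": {
  "plan": [
    {"fingers": 1,"travel": [0,-50,-80],"yaw": 0},
    {"fingers": 1,"travel": [0,-50,-80],"yaw": 0},
    {"fingers": 1,"travel": [0,-50,-80],"yaw": 0},
    {"fingers": 1,"travel": [0,-50,-80],"yaw": 0},
    {"fingers": 1,"travel": [0,-50,-80],"yaw": 0},
    {"fingers": 1,"travel": [0,-50,-80],"yaw": 0},
    {"fingers": 1,"travel": [0,-50,-80],"yaw": 0},
    {"fingers": 1,"travel": [0,-50,-80],"yaw": 0},
    {"fingers": 1,"travel": [0,-50,-80],"yaw": 0},
    {"fingers": 1,"travel": [0,-50,-80],"yaw": 0}
  ]
}}

```text
time: 11.0
ee_pos: [0.1208, 0.5125, 0.8367]
orientation: [-0.197, 0.974, -0.105, 0.028]
wrist_force: [-0.8, 0.1, -0.2]
opening: 0.0002
```

Call:
{"method": "play_rows", "body": {
  "plan": [
    {"fingers": 1,"travel": [0,-50,-80],"yaw": 0},
    {"fingers": 1,"travel": [0,-50,-80],"yaw": 0},
    {"fingers": 1,"travel": [0,-50,-80],"yaw": 0},
    {"fingers": 1,"travel": [0,-50,-80],"yaw": 0},
    {"fingers": 1,"travel": [0,-50,-80],"yaw": 0},
    {"fingers": 1,"travel": [0,-50,-80],"yaw": 0},
    {"fingers": 1,"travel": [0,-50,-80],"yaw": 0},
    {"fingers": 1,"travel": [0,-50,-80],"yaw": 0},
    {"fingers": 1,"travel": [0,-50,-80],"yaw": 0},
    {"fingers": 1,"travel": [0,-50,-80],"yaw": 0}
  ]
}}

```text
time: 11.83
ee_pos: [0.1193, 0.5199, 0.8563]
orientation: [-0.22, 0.969, -0.105, 0.031]
wrist_force: [0.4, -0.2, -0.2]
opening: 0.0005
```

```bash
python3 - <<'E'
from workcell import bot
s=bot.state(); print(s["time"],s["joints"].round(3),s["ee_pos"].round(4),s["orientation"].round(3))
E
```

```text
11.8333 [-1.793  0.168  0.549  0.56  -0.121  1.986 -1.559] [0.1193 0.5199 0.8563] [-0.22   0.969 -0.105  0.031]
```

Call:
{"method": "play_rows", "body": {
  "plan": [
    {"fingers": 1,"travel": [0,-50,-80],"yaw": 0},
    {"fingers": 1,"travel": [0,-50,-80],"yaw": 0},
    {"fingers": 1,"travel": [0,-50,-80],"yaw": 0},
    {"fingers": 1,"travel": [0,-50,-80],"yaw": 0},
    {"fingers": 1,"travel": [0,-50,-80],"yaw": 0},
    {"fingers": 1,"travel": [0,-50,-80],"yaw": 0},
    {"fingers": 1,"travel": [0,-50,-80],"yaw": 0},
    {"fingers": 1,"travel": [0,-50,-80],"yaw": 0},
    {"fingers": 1,"travel": [0,-50,-80],"yaw": 0},
    {"fingers": 1,"travel": [0,-50,-80],"yaw": 0}
  ]
}}

```text
time: 12.67
ee_pos: [0.1147, 0.5111, 0.878]
orientation: [-0.243, 0.964, -0.104, 0.034]
wrist_force: [-0.2, -0.1, 0.4]
opening: 0.0005
```

Call:
{"method": "play_rows", "body": {
  "plan": [
    {"fingers": 1,"travel": [0,-40,-80],"yaw": 0},
    {"fingers": 1,"travel": [0,-40,-80],"yaw": 0},
    {"fingers": 1,"travel": [0,-40,-80],"yaw": 0},
    {"fingers": 1,"travel": [0,-40,-80],"yaw": 0},
    {"fingers": 1,"travel": [0,-40,-80],"yaw": 0},
    {"fingers": 1,"travel": [0,-40,-80],"yaw": 0},
    {"fingers": 1,"travel": [0,-40,-80],"yaw": 0},
    {"fingers": 1,"travel": [0,-40,-80],"yaw": 0},
    {"fingers": 1,"travel": [0,-40,-80],"yaw": 0},
    {"fingers": 1,"travel": [0,-40,-80],"yaw": 0}
  ]
}}

```text
time: 13.5
ee_pos: [0.104, 0.4711, 0.9033]
orientation: [-0.266, 0.958, -0.103, 0.036]
wrist_force: [0.3, 0.5, 0.1]
opening: 0.0004
```

Call:
{"method": "play_rows", "body": {
  "plan": [
    {"fingers": 1,"travel": [0,-40,-80],"yaw": 0},
    {"fingers": 1,"travel": [0,-40,-80],"yaw": 0},
    {"fingers": 1,"travel": [0,-40,-80],"yaw": 0},
    {"fingers": 1,"travel": [0,-40,-80],"yaw": 0},
    {"fingers": 1,"travel": [0,-40,-80],"yaw": 0},
    {"fingers": 1,"travel": [0,-40,-80],"yaw": 0},
    {"fingers": 1,"travel": [0,-40,-80],"yaw": 0},
    {"fingers": 1,"travel": [0,-40,-80],"yaw": 0},
    {"fingers": 1,"travel": [0,-40,-80],"yaw": 0},
    {"fingers": 1,"travel": [0,-40,-80],"yaw": 0}
  ]
}}

```text
time: 14.33
ee_pos: [0.0991, 0.4467, 0.9254]
orientation: [-0.289, 0.951, -0.102, 0.039]
wrist_force: [-0.2, -0.1, -0.1]
opening: 0.0004
```

```bash
python3 - <<'E'
from workcell import bot
s=bot.state(); print(s["time"],s["joints"].round(3),s["ee_pos"].round(4),s["orientation"].round(3))
E
```

```text
14.3333 [-2.588  0.046  1.288  0.549 -0.058  1.986 -1.568] [0.0991 0.4467 0.9254] [-0.289  0.951 -0.102  0.039]
```

```bash
cat > nav.py <<'E'
from h import *
from scipy.spatial.transform import Rotation as R
from workcell import bot
p=[0.5552,-0.0396,1.3608]
def axes():
    s=bot.state(); w,x,y,z=s["orientation"]; return s, R.from_quat([x,y,z,w]).as_matrix()
def toL(w): 
    c,s_=np.cos(p[2]),np.sin(p[2]); M=np.array([[c,s_,0],[-s_,c,0],[0,0,1]]); return (M@(np.array(w)-[p[0],p[1],0]))*1000
def rot(v): 
    c,s_=np.cos(p[2]),np.sin(p[2]); M=np.array([[c,s_,0],[-s_,c,0],[0,0,1]]); return M@v
def go(L):
    s,A=axes(); d=pose(p,L)[0]-s["ee_pos"]; return (A.T@d*100).round(2), np.linalg.norm(d).round(3)
E
python3 - <<'E'
from nav import *
s,A=axes(); print((rot(A)).round(3)); print(toL(s["ee_pos"]).round(0))
for L in ([-110,-115,450],[-110,-115,300],[-65,-118,158]): print(L,pose(p,L).round(3),go(L))
# grey box triangulation: top face corner pixels
def tri(a,b):
    f=lambda X: np.r_[proj(X,*C["top"])[0]-a, proj(X,*C["side"])[0]-b]
    r=least_squares(f,[.7,-.1,.1]); return r.x,r.cost
t=lambda x,y:np.array([225+x/2.7,75+y/2.7]); u=lambda x,y:np.array([210+x/2.7,95+y/2.7])
for a,b in [((435,182),(235,195)),((365,148),(180,222)),((400,47),(115,178))]:
    X,c=tri(t(*a),u(*b)); print(X.round(3),toL(X).round(0),round(c,1))
E
```

```text
[[-0.008 -0.83   0.558]
 [-1.    -0.001 -0.017]
 [ 0.015 -0.558 -0.83 ]]
[381. 547. 925.]
[-110, -115, 450] [[ 0.645 -0.171  0.45 ]] (array([65.97, 67.3 , 13.18]), np.float64(0.952))
[-110, -115, 300] [[ 0.645 -0.171  0.3  ]] (array([65.75, 75.67, 25.62]), np.float64(1.035))
[-65, -118, 158] [[ 0.657 -0.128  0.158]] (array([65.8 , 79.87, 39.92]), np.float64(1.109))
[ 0.714 -0.182  0.048] [-106. -185.   48.] 0.5
[ 0.746 -0.116  0.051] [ -35. -202.   51.] 0.0
[ 0.847 -0.154  0.052] [ -51. -309.   52.] 1.4
```

```bash
python3 - <<'E'
from nav import *
s,A=axes(); 
for W in ([.35,.40,.68],): print((A.T@(np.array(W)-s["ee_pos"])*100).round(1))
a=np.array([.35,.40,.68]);b=np.array([.58,.1,.5]);print((A.T@(b-a)*100).round(1)); print((A.T@(pose(p,[-110,-115,330])[0]-b)*100).round(1))
E
```

```text
[25.1 13.2 21.2]
[28.7 30.4  1.7]
[12.  30.4  0.3]
```

Call:
{"method": "play_rows", "body": {
  "plan": [
    {"fingers": 1,"travel": [2.5,1.3,2.1],"yaw": 0},
    {"fingers": 1,"travel": [5,2.6,4.2],"yaw": 0},
    {"fingers": 1,"travel": [7.5,3.9,6.3],"yaw": 0},
    {"fingers": 1,"travel": [10,5.2,8.4],"yaw": 0},
    {"fingers": 1,"travel": [12.5,6.5,10.5],"yaw": 0},
    {"fingers": 1,"travel": [15,7.8,12.6],"yaw": 0},
    {"fingers": 1,"travel": [17.5,9.1,14.7],"yaw": 0},
    {"fingers": 1,"travel": [20,10.4,16.8],"yaw": 0},
    {"fingers": 1,"travel": [22.5,11.7,18.9],"yaw": 0},
    {"fingers": 1,"travel": [25,13,21],"yaw": 0}
  ]
}}

```text
time: 15.17
ee_pos: [0.3505, 0.3996, 0.6806]
orientation: [-0.289, 0.951, -0.103, 0.039]
wrist_force: [0.2, 1.1, 0.9]
opening: 0.0003
```

```bash
python3 - <<'E'
from nav import *
s,A=axes(); print(s["time"],s["joints"].round(3),s["ee_pos"].round(4)); print(rot(A).round(3))
b=np.array([.58,.1,.5]);print((A.T@(b-s["ee_pos"])*100).round(1))
E
```

```text
15.1667 [-2.002 -0.32   0.833  1.378  0.122  1.393 -1.325] [0.3505 0.3996 0.6806]
[[-0.01  -0.83   0.558]
 [-1.     0.001 -0.017]
 [ 0.014 -0.558 -0.83 ]]
[28.7 30.4  1.8]
```

Call:
{"method": "play_rows", "body": {
  "plan": [
    {"fingers": 1,"travel": [2.7,2.8,0.2],"yaw": 0},
    {"fingers": 1,"travel": [5.4,5.6,0.4],"yaw": 0},
    {"fingers": 1,"travel": [8.1,8.4,0.6],"yaw": 0},
    {"fingers": 1,"travel": [10.8,11.2,0.8],"yaw": 0},
    {"fingers": 1,"travel": [13.5,14,0.9],"yaw": 0},
    {"fingers": 1,"travel": [16.2,16.8,1.1],"yaw": 0},
    {"fingers": 1,"travel": [18.9,19.6,1.2],"yaw": 0},
    {"fingers": 1,"travel": [21.6,22.4,1.4],"yaw": 0},
    {"fingers": 1,"travel": [24.3,25.2,1.5],"yaw": 0},
    {"fingers": 1,"travel": [27,28,1.7],"yaw": 0}
  ]
}}

```text
time: 16.0
ee_pos: [0.5309, 0.1312, 0.5204]
orientation: [-0.289, 0.95, -0.104, 0.05]
wrist_force: [0.3, 0.7, 0.3]
opening: 0.0005
```

```bash
python3 - <<'E'
from nav import *
s,A=axes(); print(s["time"],s["joints"].round(3),s["ee_pos"].round(4)); print(rot(A).round(3)); print(toL(s["ee_pos"]).round(0))
print(go([-110,-117,330]))
E
```

```text
16.0 [-1.63  -0.334  1.288  1.611 -0.174  1.285 -0.499] [0.5309 0.1312 0.5204]
[[-0.02  -0.829  0.559]
 [-0.999 -0.004 -0.04 ]
 [ 0.035 -0.559 -0.828]]
[162.  59. 520.]
(array([17.48, 33.26,  1.29]), np.float64(0.376))
```

Call:
{"method": "play_rows", "body": {
  "plan": [
    {"fingers": 1,"travel": [1.7,3.3,0.1],"yaw": 0},
    {"fingers": 1,"travel": [3.5,6.6,0.3],"yaw": 0},
    {"fingers": 1,"travel": [5.2,9.9,0.4],"yaw": 0},
    {"fingers": 1,"travel": [7,13.2,0.5],"yaw": 0},
    {"fingers": 1,"travel": [8.7,16.5,0.6],"yaw": 0},
    {"fingers": 1,"travel": [10.5,19.8,0.8],"yaw": 0},
    {"fingers": 1,"travel": [12.2,23.1,0.9],"yaw": 0},
    {"fingers": 1,"travel": [14,26.4,1.0],"yaw": 0},
    {"fingers": 1,"travel": [15.7,29.7,1.1],"yaw": 0},
    {"fingers": 1,"travel": [17.5,33,1.2],"yaw": 0}
  ]
}}

```text
time: 16.83
ee_pos: [0.48, -0.0322, 0.4222]
orientation: [-0.282, 0.951, -0.111, 0.064]
wrist_force: [-0.3, 0.4, 0.0]
opening: 0.0005
```

```bash
python3 - <<'E'
from nav import *
s,A=axes(); print(s["time"],s["joints"].round(3),s["ee_pos"].round(4)); print(rot(A).round(3)); print(toL(s["ee_pos"]).round(0))
print(go([-110,-117,330]))
E
```

```text
16.8333 [-1.216 -0.333  1.288  1.83  -0.258  1.258 -0.088] [ 0.48   -0.0322  0.4222]
[[-0.04  -0.835  0.549]
 [-0.997  0.001 -0.071]
 [ 0.059 -0.55  -0.833]]
[ -8.  75. 422.]
(array([19.02, 13.53,  3.47]), np.float64(0.236))
```

```bash
python3 - <<'E'
from nav import *
s,A=axes(); print((A.T@(np.array([.42,-.40,.45])-s["ee_pos"])*100).round(1))
E
```

```text
[  3.4  29.5 -22.6]
```

Call:
{"method": "play_rows", "body": {
  "plan": [
    {"fingers": 1,"travel": [0.3,3,-2.3],"yaw": 0},
    {"fingers": 1,"travel": [0.7,6,-4.5],"yaw": 0},
    {"fingers": 1,"travel": [1,9,-6.8],"yaw": 0},
    {"fingers": 1,"travel": [1.3,12,-9],"yaw": 0},
    {"fingers": 1,"travel": [1.7,15,-11.3],"yaw": 0},
    {"fingers": 1,"travel": [2,18,-13.6],"yaw": 0},
    {"fingers": 1,"travel": [2.4,21,-15.8],"yaw": 0},
    {"fingers": 1,"travel": [2.7,24,-18],"yaw": 0},
    {"fingers": 1,"travel": [3,27,-20.3],"yaw": 0},
    {"fingers": 1,"travel": [3.4,29.5,-22.6],"yaw": 0}
  ]
}}

```text
time: 17.67
ee_pos: [0.3534, -0.2218, 0.4666]
orientation: [-0.271, 0.953, -0.115, 0.075]
wrist_force: [-0.3, -0.4, -1.0]
opening: 0.0005
```

```bash
python3 - <<'E'
from nav import *
s,A=axes(); print(s["time"],s["joints"].round(3),s["ee_pos"].round(4)); print(rot(A).round(3)); print(toL(s["ee_pos"]).round(0))
print(go([-110,-117,330]))
E
```

```text
17.6667 [-0.759 -0.333  1.288  1.723 -0.246  1.584  0.268] [ 0.3534 -0.2218  0.4666]
[[-0.053 -0.846  0.531]
 [-0.995  0.003 -0.096]
 [ 0.08  -0.533 -0.842]]
[-220.  159.  467.]
(array([25.83, -2.11, 20.01]), np.float64(0.327))
```

```bash
cat > kin.py <<'E'
import numpy as np
from scipy.spatial.transform import Rotation as R
from scipy.optimize import least_squares
def Rz(a): return R.from_euler('z',a).as_matrix()
def Ry(a): return R.from_euler('y',a).as_matrix()
def Rx(a): return R.from_euler('x',a).as_matrix()
D=[([1.18713207,.46948462,-.048601,1.53365691,.02411253,1.14097944,-.08226609],[.23428437,-.63242067,.221486],[-.0005224,.8208041,-.571209,-.0008186]),
([.633,-.023,-.695,1.64,-.013,1.518,-.277],[.441,-.002,.453],[0,.994,-.108,.001]),
([.112,.156,-1.157,1.54,.145,1.538,-1.26],[.331,.36,.453],[0,.994,-.107,.001]),
([-.626,.336,-1.163,1.035,.332,1.95,-1.857],[.148,.521,.614],[0,.994,-.108,0]),
([-1.688,.183,.431,.938,-.085,1.986,-1.519],[.144,.516,.678],[-.024,.994,-.108,.004]),
([-1.84,.124,.574,.955,-.076,1.986,-1.522],[.1367,.4903,.7036],[-.047,.993,-.108,.008]),
([-2.588,.046,1.288,.549,-.058,1.986,-1.568],[.0991,.4467,.9254],[-.289,.951,-.102,.039]),
([-2.002,-.32,.833,1.378,.122,1.393,-1.325],[.3505,.3996,.6806],[-.289,.951,-.103,.039]),
([-1.63,-.334,1.288,1.611,-.174,1.285,-.499],[.5309,.1312,.5204],[-.289,.95,-.104,.05]),
([-1.216,-.333,1.288,1.83,-.258,1.258,-.088],[.48,-.0322,.4222],[-.282,.951,-.111,.064]),
([-.759,-.333,1.288,1.723,-.246,1.584,.268],[.3534,-.2218,.4666],[-.271,.953,-.115,.075])]
# L: d1, a, e1, e2, b, w, t, c7 ; sg: signs
def fk(q,L,sg):
    d1,a,e1,e2,b,w,t,c7=L
    M=Rz(sg[0]*q[0])@Ry(sg[1]*q[1]); P=np.array([0,0,d1]); 
    M=M@Rz(sg[2]*q[2]); P=P+M@[e1,0,a]; M=M@Ry(sg[3]*q[3]); M=M@Rz(sg[4]*q[4]); P=P+M@[e2,0,b]
    M=M@Ry(sg[5]*q[5]); P=P+M@[w,0,0]; P=P+M@[0,0,t]; M=M@Rz(sg[6]*q[6]+c7)
    return P,M
def res(L,sg,D=D):
    r=[]
    for q,x,o in D:
        P,M=fk(q,L,sg); r+=list((P-x)*5); o=R.from_quat([o[1],o[2],o[3],o[0]]); r+=list((o.inv()*R.from_matrix(M)).as_rotvec())
    return np.array(r)
if __name__=="__main__":
    import itertools; best=None
    for s in itertools.product([1,-1],repeat=4):
        sg=[s[0],1,s[1],1,s[2],1,s[3]]
        for c in (0,np.pi/2,np.pi,-np.pi/2):
            f=least_squares(res,[.3,.4,0,0,.4,0,.25,c],args=(sg,))
            if best is None or f.cost<best[0]: best=(f.cost,sg,f.x); print(f.cost,sg,f.x.round(4))
    print(np.abs(res(best[2],best[1]).reshape(-1,6)).max(0).round(4))
E
python3 kin.py
```

```text
31.570044852084568 [1, 1, 1, 1, 1, 1, 1] [ 0.8508 -0.6517 -0.5769 -0.6297  0.5486 -0.0705  0.37   -2.4644]
31.5700448520234 [1, 1, 1, 1, 1, 1, 1] [ 0.8508 -0.6517 -0.5769 -0.6297  0.5486 -0.0705  0.37    3.8187]
29.77336303637388 [1, 1, 1, 1, -1, 1, 1] [ 0.7633 -0.7771 -0.5168 -0.6116  0.547  -0.0506  0.1269 -2.5037]
29.773363036362795 [1, 1, 1, 1, -1, 1, 1] [ 0.7633 -0.7771 -0.5168 -0.6116  0.547  -0.0506  0.1269  3.7794]
12.80657114287127 [-1, 1, -1, 1, 1, 1, 1] [ 0.207   0.3751  0.068  -0.0088  0.4548  0.008   0.0983 -1.349 ]
12.806571142870986 [-1, 1, -1, 1, 1, 1, 1] [ 0.207   0.3751  0.068  -0.0088  0.4548  0.008   0.0983  4.9342]
12.806571142870446 [-1, 1, -1, 1, 1, 1, 1] [ 0.207   0.3751  0.068  -0.0088  0.4548  0.008   0.0983 -1.349 ]
1.6918490328731834 [-1, 1, -1, 1, 1, 1, -1] [ 0.207   0.3751  0.068  -0.0088  0.4548  0.008   0.0983  3.1644]
0.17873944406890496 [-1, 1, -1, 1, -1, 1, -1] [ 0.2129  0.5827  0.0106 -0.0092  0.4652  0.0035  0.3273 -3.1415]
0.17873944406890477 [-1, 1, -1, 1, -1, 1, -1] [ 0.2129  0.5827  0.0106 -0.0092  0.4652  0.0035  0.3273  3.1416]
[0.2358 0.1915 0.037  0.0015 0.0012 0.0013]
```

```bash
cat > kin2.py <<'E'
from kin import *
sg=[-1,1,-1,1,-1,1,-1]
def mats(q):
    M=np.eye(3); out=[M]
    for i in range(7):
        M=M@(Ry if i%2 else Rz)(sg[i]*q[i]); out.append(M)
    return out
lam=1e-3
A=np.vstack([np.hstack(mats(q)) for q,_,_ in D]); b=np.concatenate([x for _,x,_ in D])
import os
V=np.linalg.lstsq(np.vstack([A,lam*np.eye(24)]),np.r_[b,np.zeros(24)],rcond=None)[0]
def FK(q):
    m=mats(q); return sum(m[i]@V[3*i:3*i+3] for i in range(8)), m[7]@Rz(np.pi)
if __name__=="__main__":
    print(V.reshape(8,3).round(4)); print(np.abs(A@V-b).max())
E
python3 kin2.py
```

```text
[[ 1.000e-04 -7.000e-04  1.191e-01]
 [ 5.000e-04 -1.310e-02  1.191e-01]
 [-6.000e-04 -1.310e-02  2.767e-01]
 [ 9.000e-04 -7.700e-03  2.767e-01]
 [-1.700e-03 -7.700e-03  2.334e-01]
 [ 1.700e-03 -4.000e-04  2.334e-01]
 [ 3.000e-04 -4.000e-04  1.574e-01]
 [ 7.000e-04  4.000e-04  1.574e-01]]
0.00046555080346377675
```

```bash
cat > sim.py <<'E'
from kin2 import *
lo=np.array([-2.59,-.33,-1.39,.1,-1.04,.21,-2.66])+.003; hi=np.array([2.59,1.99,1.29,2.45,4.18,1.99,2.66])-.003
vm=np.array([2.57,2.57,3.14,3.14,3.14,3.14,3.14])*.7/12
WR=0.35
def err(q,P,M,wr):
    p,m=FK(q); return np.r_[p-P, wr*R.from_matrix(m@M.T).as_rotvec()]
def step(q,P,M,wr=WR,lam=2e-3,it=12):
    q0=q.copy()
    l=np.maximum(lo,q0-vm); h=np.minimum(hi,q0+vm)
    for _ in range(it):
        e=err(q,P,M,wr); J=np.array([(err(q+1e-6*np.eye(7)[i],P,M,wr)-e)/1e-6 for i in range(7)]).T
        free=np.ones(7,bool)
        for _ in range(7):
            Jf=J[:,free]; dq=np.zeros(7); dq[free]=-Jf.T@np.linalg.solve(Jf@Jf.T+lam**2*np.eye(6),e)
            n=q+dq; bad=free&((n<l-1e-9)|(n>h+1e-9))
            if not bad.any(): break
            # fix those that sit on the bound
            on=bad&((np.abs(q-l)<1e-9)|(np.abs(q-h)<1e-9))
            if not on.any(): break
            free&=~on
        q=np.clip(q+dq,l,h)
    return q
def call(q,travel,yaw=0,n=10,start=None,wr=WR,rows=None):
    P0,M0=FK(q) if start is None else start
    T=rows if rows is not None else [np.array(travel)*(k+1)/n for k in range(n)]
    P,M=P0.copy(),M0
    for t in T:
        G=P0+M0@(np.array(t)/100); d=G-P; L=np.linalg.norm(d); P=P+d*min(1,.0417/L) if L>1e-9 else P
        q=step(q,P,M0,wr)
    return q
if __name__=="__main__":
    for wr in (.1,.3,1,3):
        q=call(np.array([-1.216,-.33,1.287,1.83,-.258,1.258,-.088]),[3.4,29.5,-22.6],wr=wr); print(wr,q.round(3),FK(q)[0].round(3))
        q=call(np.array([-1.63,-.33,1.287,1.611,-.174,1.285,-.499]),[17.5,33,1.2],wr=wr); print(wr,q.round(3),FK(q)[0].round(3))
        q=call(np.array([-2.002,-.32,.833,1.378,.122,1.393,-1.325]),[27,28,1.7],wr=wr); print(wr,q.round(3),FK(q)[0].round(3))
E
python3 sim.py
```

```text
0.1 [-0.687 -0.327  1.287  1.72  -0.01   1.145  0.286] [ 0.41  -0.383  0.455]
0.1 [-1.183 -0.327  1.287  2.087  0.296  0.383 -0.46 ] [ 0.608 -0.154  0.353]
0.1 [-1.614 -0.327  1.287  1.634 -0.135  1.168 -0.503] [0.563 0.123 0.514]
0.3 [-0.679 -0.327  1.287  1.688 -0.12   1.396  0.323] [ 0.371 -0.322  0.465]
0.3 [-1.147 -0.327  1.287  1.924 -0.093  0.896 -0.089] [ 0.541 -0.114  0.378]
0.3 [-1.611 -0.327  1.287  1.625 -0.163  1.231 -0.492] [0.545 0.125 0.516]
1 [-0.679 -0.327  1.287  1.692 -0.231  1.634  0.33 ] [ 0.326 -0.252  0.478]
1 [-1.124 -0.327  1.287  1.875 -0.255  1.233  0.004] [ 0.467 -0.068  0.4  ]
1 [-1.609 -0.327  1.287  1.618 -0.192  1.296 -0.482] [0.526 0.127 0.518]
3 [-0.68  -0.327  1.287  1.696 -0.251  1.674  0.329] [ 0.318 -0.24   0.481]
3 [-1.122 -0.327  1.287  1.871 -0.28   1.291  0.012] [ 0.452 -0.059  0.405]
3 [-1.608 -0.327  1.287  1.617 -0.197  1.308 -0.481] [0.523 0.127 0.518]
```

```bash
cat > fam.py <<'E'
from sim import *
from h import pose
p=[0.5552,-0.0396,1.3608]
ML=Rz(p[2])
def Mt(th): # tool x=-ly, z=(sin,0,-cos)
    z=np.array([np.sin(th),0,-np.cos(th)]); x=np.array([0,-1.,0]); y=np.cross(z,x); return ML@np.c_[x,y,z]
if __name__=="__main__":
    rng=np.random.default_rng(0)
    for L in ([-65,-117,160],[20,-117,155],[-65,-117,300]):
        P=pose(p,L)[0]; S=[]
        for th in (.5,.58,.65):
            c=0
            for _ in range(40):
                f=least_squares(err,rng.uniform(lo,hi),bounds=(lo,hi),args=(P,Mt(th),.5))
                if f.cost<1e-8: S.append((th,f.x)); c+=1
            print(L,th,c)
        for t,s in S[::max(1,len(S)//10)]: print(t,s.round(2))
E
python3 fam.py
```

```text
[-65, -117, 160] 0.5 24
[-65, -117, 160] 0.58 23
[-65, -117, 160] 0.65 21
0.5 [ 1.08  0.98 -1.32  1.57  0.5   1.13 -0.4 ]
0.5 [ 1.02  0.86 -1.12  1.57  0.29  1.06 -0.24]
0.5 [ 0.4   0.57 -0.07  1.61 -0.52  1.09  0.4 ]
0.5 [ 0.06  0.6   0.44  1.63 -0.79  1.22  0.62]
0.58 [ 0.99  0.81 -0.99  1.57  0.08  1.03 -0.07]
0.58 [ 0.36  0.59  0.03  1.61 -0.65  1.15  0.52]
0.58 [ 0.72  0.65 -0.5   1.59 -0.33  1.05  0.26]
0.58 [ 0.35  0.59  0.06  1.61 -0.67  1.16  0.53]
0.65 [ 1.13  1.04 -1.32  1.56  0.39  1.1  -0.3 ]
0.65 [ 1.13  1.05 -1.34  1.56  0.41  1.1  -0.31]
0.65 [ 0.88  0.74 -0.74  1.57 -0.21  1.04  0.17]
0.65 [ 0.67  0.65 -0.38  1.59 -0.47  1.09  0.39]
[20, -117, 155] 0.5 30
[20, -117, 155] 0.58 19
[20, -117, 155] 0.65 20
0.5 [ 0.8   0.73 -0.89  1.61  0.06  0.94 -0.17]
0.5 [ 0.81  0.75 -0.92  1.61  0.09  0.95 -0.19]
0.5 [ 0.87  0.8  -1.03  1.61  0.21  0.96 -0.28]
0.5 [ 0.83  0.76 -0.95  1.61  0.13  0.95 -0.22]
0.5 [ 0.85  0.78 -0.99  1.61  0.16  0.95 -0.25]
0.58 [ 0.24  0.58  0.03  1.65 -0.69  1.07  0.45]
0.58 [ 0.89  0.82 -1.03  1.61  0.12  0.94 -0.2 ]
0.58 [ 0.26  0.58 -0.    1.65 -0.
[... 169 characters left out ...]
 1.04  1.07 -1.39  1.61  0.49  1.02 -0.47]
[-65, -117, 300] 0.5 28
[-65, -117, 300] 0.58 27
[-65, -117, 300] 0.65 23
0.5 [ 0.66  0.49 -0.45  1.44 -0.3   1.28  0.13]
0.5 [ 0.83  0.56 -0.75  1.43 -0.14  1.26 -0.  ]
0.5 [ 0.86  0.58 -0.81  1.43 -0.1   1.26 -0.03]
0.5 [ 0.97  0.65 -1.02  1.43  0.05  1.26 -0.15]
0.58 [ 1.08  0.79 -1.26  1.42  0.19  1.27 -0.26]
0.58 [ 0.78  0.54 -0.61  1.44 -0.3   1.27  0.12]
0.58 [-0.02  0.52  0.62  1.5  -0.83  1.5   0.54]
0.58 [ 1.11  0.85 -1.36  1.42  0.28  1.29 -0.33]
0.65 [ 1.07  0.76 -1.17  1.43  0.05  1.25 -0.15]
0.65 [ 0.99  0.66 -0.95  1.43 -0.13  1.25 -0.01]
0.65 [ 0.11  0.51  0.46  1.49 -0.83  1.49  0.53]
0.65 [ 0.63  0.51 -0.32  1.46 -0.51  1.32  0.28]
```

```bash
cat > search.py <<'E'
from fam import *
import time,sys
from multiprocessing import Pool
q0=np.array([-.759,-.327,1.287,1.723,-.246,1.584,.268])
G=pose(p,[-100,-117,320])[0]
def c2(q,W):
    P0,M0=FK(q); d=np.array(W)-P0; L=np.linalg.norm(d); n=max(10,int(np.ceil(L/.04/10))*10)
    k=0
    for c in range(n//10):
        P0,M0=FK(q); rem=np.array(W)-P0; t=M0.T@(rem/(n//10-c))*100
        # it=3 for speed
        for r in range(10):
            q=step(q,P0+M0@(t*(r+1)/1000),M0,.9,it=2)
        k+=1
    return q,k
def trial(seed):
    rng=np.random.default_rng(seed); q=q0.copy(); k=0; W=[]
    for _ in range(rng.integers(1,4)):
        az=rng.uniform(-1.5,-.2); r=rng.uniform(.4,.9); w=np.array([r*np.cos(az),r*np.sin(az),rng.uniform(.38,.8)]); W.append(w); q,n=c2(q,w); k+=n
    q,n=c2(q,G); k+=n
    q,n=c2(q,G); k+=n
    P,M=FK(q); z=ML.T@M[:,2]; return np.linalg.norm(P-G),np.degrees(np.linalg.norm(R.from_matrix(M@Mt(.58).T).as_rotvec())),k,[w.round(2).tolist() for w in W],q.round(2).tolist(),z.round(2).tolist()
if __name__=="__main__":
    with Pool() as pool: S=pool.map(trial,range(int(sys.argv[1])))
    S.sort(key=lambda s:s[0]*3+s[1]/40+s[2]*.03)
    for s in S[:10]: print(s)
    print(sum(s[0]<.01 for s in S))
E
nproc; export OMP_NUM_THREADS=1; time python3 search.py 160
```

```text
4
(np.float64(5.23691153334427e-16), np.float64(5.46119669222671), 3, [[0.44, -0.09, 0.59]], [-0.23, 0.61, 1.07, 1.54, -1.03, 1.62, 0.71], [0.53, -0.09, -0.85])
(np.float64(1.5700924586837752e-16), np.float64(6.967677157229923), 5, [[0.35, -0.32, 0.41], [0.43, -0.12, 0.7]], [-0.23, 0.57, 1.04, 1.55, -0.99, 1.56, 0.69], [0.51, -0.11, -0.86])
(np.float64(2.5438405243138006e-16), np.float64(6.198683414520613), 6, [[0.39, -0.08, 0.46], [0.49, -0.5, 0.54]], [0.75, 0.45, -0.46, 1.48, -0.39, 1.23, 0.22], [0.53, -0.11, -0.84])
(np.float64(3.3306690738754696e-16), np.float64(8.84387259275531), 4, [[0.12, -0.46, 0.64]], [-0.26, 0.56, 1.06, 1.57, -0.98, 1.52, 0.68], [0.48, -0.13, -0.87])
(np.float64(2.3055512673781017e-16), np.float64(8.059214803273424), 5, [[0.06, -0.46, 0.57], [0.46, -0.11, 0.52]], [-0.04, 0.45, 0.67, 1.54, -0.8, 1.39, 0.55], [0.48, -0.12, -0.87])
(np.float64(2.9893669801409083e-16), np.float64(8.845548502831587), 5, [[0.07, -0.51, 0.46]], [-0.24, 0.53, 0.99, 1.55, -0.92, 1.49, 0.64], [0.46, -0.12, -0.88])
(np.float64(1.2412670766236366e-16), np.float64(7.928002642191101), 6, [[0.49, -0.1, 0.59], [0.16, -0.46, 0.53]], [-0.25, 0.57, 1.05, 1.56, -0.98, 1.54, 0.68], [0.49, -0.12, -0.87])
(np.float64(2.0014830212433605e-16), np.float64(9.51537269049122), 5, [[0.33, -0.52, 0.52], [0.45, -0.15, 0.43], [0.37, -0.23, 0.41]], [-0.28, 0.56, 1.07, 1.58, -0.98, 1.51, 0.68], [0.47, -0.14, -0.87])
(np.float64(3.597533769998862e-16), np.float64(10.00847473747216), 5, [[0.08, -0.54, 0.42]], [-0.26, 0.53, 1.0, 1.56, -0.91, 1.47, 0.63], [0.44, -0.13, -0.89])
(np.float64(9.305364597889227e-16), np.float64(10.99795346451818), 5, [[0.09, -0.53, 0.64], [0.42, -0.12, 0.64]], [-0.07, 0.42, 0.66, 1.57, -0.77, 1.33, 0.52], [0.44, -0.15, -0.88])
60
real	0m20.067s
user	1m11.534s
sys	0m0.176s
```

```bash
cat > search2.py <<'E'
from search import *
A1=pose(p,[-75,-117,165])[0]; A2=pose(p,[25,-117,158])[0]
def trial(seed):
    rng=np.random.default_rng(1000+seed); q=q0.copy(); k=0; W=[]
    if seed<2: pts=[[[.44,-.09,.59]],[[.39,-.08,.46],[.49,-.5,.54]]][seed]
    else:
        pts=[]
        for _ in range(rng.integers(1,4)):
            az=rng.uniform(-1.2,.1); r=rng.uniform(.4,.9); pts.append([r*np.cos(az),r*np.sin(az),rng.uniform(.42,.8)])
    for w in pts: q,n=c2(q,w); k+=n; W.append(np.round(w,2).tolist())
    q,n=c2(q,G); k+=n
    q,n=c2(q,A1); k+=n; e1=np.linalg.norm(FK(q)[0]-A1); qa=q
    q,n=c2(q,A2); k+=n
    P,M=FK(q); z=ML.T@M[:,2]; return np.linalg.norm(P-A2)+e1,np.degrees(np.linalg.norm(R.from_matrix(M@Mt(.58).T).as_rotvec())),k,W,qa.round(2).tolist(),q.round(2).tolist(),z.round(2).tolist()
if __name__=="__main__":
    with Pool() as pool: S=pool.map(trial,range(int(sys.argv[1])))
    print(*S[:2],sep="\n")
    S.sort(key=lambda s:s[0]*10+s[1]/40+s[2]*.03)
    print()
    for s in S[:10]: print(s)
E
time python3 search2.py 400
```

```text
(np.float64(7.336683249285865e-08), np.float64(5.461199230320506), 4, [[0.44, -0.09, 0.59]], [-0.1, 0.65, 0.75, 1.71, -1.04, 1.3, 0.82], [-0.2, 0.6, 0.65, 1.75, -1.04, 1.16, 0.69], [0.53, -0.09, -0.85])
(np.float64(5.607889485000878e-08), np.float64(6.186509463572993), 7, [[0.39, -0.08, 0.46], [0.49, -0.5, 0.54]], [0.72, 0.58, -0.46, 1.66, -0.4, 0.94, 0.32], [0.59, 0.57, -0.48, 1.71, -0.41, 0.82, 0.21], [0.53, -0.11, -0.84])

(np.float64(7.33627911111927e-08), np.float64(5.460964431845699), 4, [[0.6, 0.03, 0.61]], [-0.1, 0.65, 0.75, 1.71, -1.04, 1.3, 0.82], [-0.2, 0.6, 0.65, 1.75, -1.04, 1.16, 0.69], [0.53, -0.09, -0.85])
(np.float64(7.336383558991721e-08), np.float64(5.4610992939565115), 4, [[0.53, 0.02, 0.44]], [-0.1, 0.65, 0.75, 1.71, -1.04, 1.3, 0.82], [-0.2, 0.6, 0.65, 1.75, -1.04, 1.16, 0.69], [0.53, -0.09, -0.85])
(np.float64(7.336621072124492e-08), np.float64(5.46119290446513), 4, [[0.47, -0.1, 0.62]], [-0.1, 0.65, 0.75, 1.71, -1.04, 1.3, 0.82], [-0.2, 0.6, 0.65, 1.75, -1.04, 1.16, 0.69], [0.53, -0.09, -0.85])
(np.float64(7.336683249285865e-08), np.float64(5.461199230320506),
[... 713 characters left out ...]
16, 0.69], [0.53, -0.09, -0.85])
(np.float64(7.336073539929523e-08), np.float64(5.460958273295036), 5, [[0.6, 0.03, 0.43], [0.51, -0.21, 0.48]], [-0.1, 0.65, 0.75, 1.71, -1.04, 1.3, 0.82], [-0.2, 0.6, 0.65, 1.75, -1.04, 1.16, 0.69], [0.53, -0.09, -0.85])
(np.float64(7.336196596560344e-08), np.float64(5.461059046584504), 5, [[0.4, 0.02, 0.64]], [-0.1, 0.65, 0.75, 1.71, -1.04, 1.3, 0.82], [-0.2, 0.6, 0.65, 1.75, -1.04, 1.16, 0.69], [0.53, -0.09, -0.85])
(np.float64(7.33624900760049e-08), np.float64(5.4611421821769275), 5, [[0.45, 0.03, 0.66]], [-0.1, 0.65, 0.75, 1.71, -1.04, 1.3, 0.82], [-0.2, 0.6, 0.65, 1.75, -1.04, 1.16, 0.69], [0.53, -0.09, -0.85])
real	0m54.321s
user	3m29.129s
sys	0m0.225s
```

```bash
python3 - <<'E'
from nav import *
s,A=axes(); print((A.T@(np.array([.46,-.08,.58])-s["ee_pos"])*100).round(1))
E
```

```text
[  7.5 -19.7  -0.3]
```

Call:
{"method": "play_rows", "body": {
  "plan": [
    {"fingers": 1,"travel": [0.75,-2,0],"yaw": 0},
    {"fingers": 1,"travel": [1.5,-4,0],"yaw": 0},
    {"fingers": 1,"travel": [2.25,-6,0],"yaw": 0},
    {"fingers": 1,"travel": [3,-8,0],"yaw": 0},
    {"fingers": 1,"travel": [3.75,-10,0],"yaw": 0},
    {"fingers": 1,"travel": [4.5,-12,0],"yaw": 0},
    {"fingers": 1,"travel": [5.25,-14,0],"yaw": 0},
    {"fingers": 1,"travel": [6,-16,0],"yaw": 0},
    {"fingers": 1,"travel": [6.75,-18,0],"yaw": 0},
    {"fingers": 1,"travel": [7.5,-20,0],"yaw": 0}
  ]
}}

```text
time: 18.5
ee_pos: [0.4624, -0.0742, 0.5796]
orientation: [-0.271, 0.953, -0.115, 0.074]
wrist_force: [-0.0, -0.5, -0.2]
opening: 0.0005
```

```bash
python3 - <<'E'
from nav import *
s,A=axes(); print(s["time"],s["joints"].round(3),s["ee_pos"].round(4)); print(rot(A).round(3)); print(toL(s["ee_pos"]).round(0))
print(go([-110,-117,330]))
E
```

```text
18.5 [-0.805 -0.152  1.093  1.508 -0.432  1.636  0.005] [ 0.4624 -0.0742  0.5796]
[[-0.052 -0.846  0.531]
 [-0.995  0.002 -0.095]
 [ 0.08  -0.533 -0.842]]
[-53.  84. 580.]
(array([18.27, 18.09, 19.92]), np.float64(0.325))
```

Call:
{"method": "play_rows", "body": {
  "plan": [
    {"fingers": 1,"travel": [1.8,1.8,2],"yaw": 0},
    {"fingers": 1,"travel": [3.6,3.6,4],"yaw": 0},
    {"fingers": 1,"travel": [5.4,5.4,6],"yaw": 0},
    {"fingers": 1,"travel": [7.2,7.2,8],"yaw": 0},
    {"fingers": 1,"travel": [9,9,10],"yaw": 0},
    {"fingers": 1,"travel": [10.8,10.8,12],"yaw": 0},
    {"fingers": 1,"travel": [12.6,12.6,14],"yaw": 0},
    {"fingers": 1,"travel": [14.4,14.4,16],"yaw": 0},
    {"fingers": 1,"travel": [16.2,16.2,18],"yaw": 0},
    {"fingers": 1,"travel": [18,18,20],"yaw": 0}
  ]
}}

```text
time: 19.33
ee_pos: [0.6451, -0.1708, 0.3266]
orientation: [-0.271, 0.953, -0.115, 0.074]
wrist_force: [0.4, 0.3, 0.3]
opening: 0.0003
```

```bash
python3 - <<'E'
from nav import *
from workcell import vision,spot_point,recognise
s,A=axes(); print(s["time"],s["joints"].round(3),s["ee_pos"].round(4)); print(rot(A).round(3)); print(toL(s["ee_pos"]).round(0))
for n in ("top","side"):
    pc=vision.get_image(n); cv2.imwrite(f"pics/{n}1.png",pc["pixels"][:,:,::-1])
    print(n,spot_point("grip_mid",pc)[:2],proj(s["ee_pos"],*C[n]))
    x,y=dict(top=(225,75),side=(210,60))[n]; a=pc["pixels"][y:y+190,x:x+230,::-1]
    cv2.imwrite(f"pics/{n}1z.png",cv2.convertScaleAbs(cv2.resize(a,None,fx=3,fy=3,interpolation=cv2.INTER_CUBIC),alpha=1.5))
print(go([-75,-117,160]))
E
```

```text
19.3333 [-0.195  0.585  1.029  1.525 -1.002  1.615  0.7  ] [ 0.6451 -0.1708  0.3266]
[[-0.052 -0.846  0.53 ]
 [-0.996  0.003 -0.094]
 [ 0.078 -0.533 -0.843]]
[-110. -115.  327.]
top [{'position': [352.5, 139.5], 'p': 0.69}] [[411.58029561 125.7637921 ]]
side [] [[319.35390831  83.60715739]]
(array([-1.2 ,  6.06, 16.05]), np.float64(0.172))
```

View pics/top1z.png

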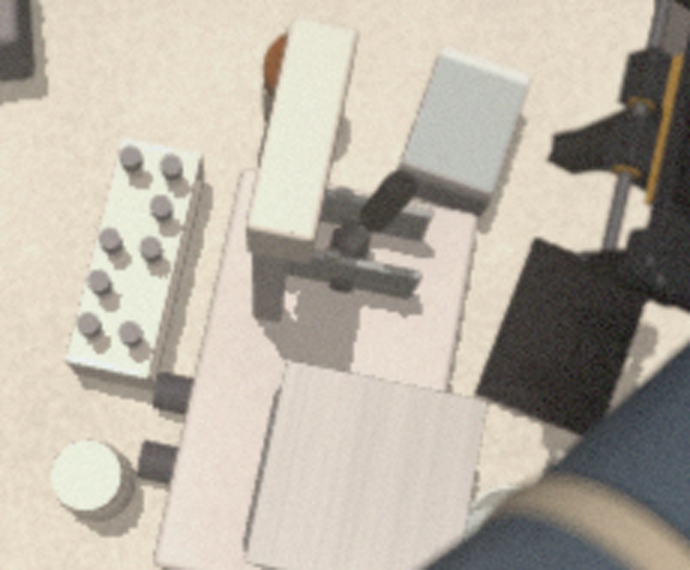

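View pics/side1z.png

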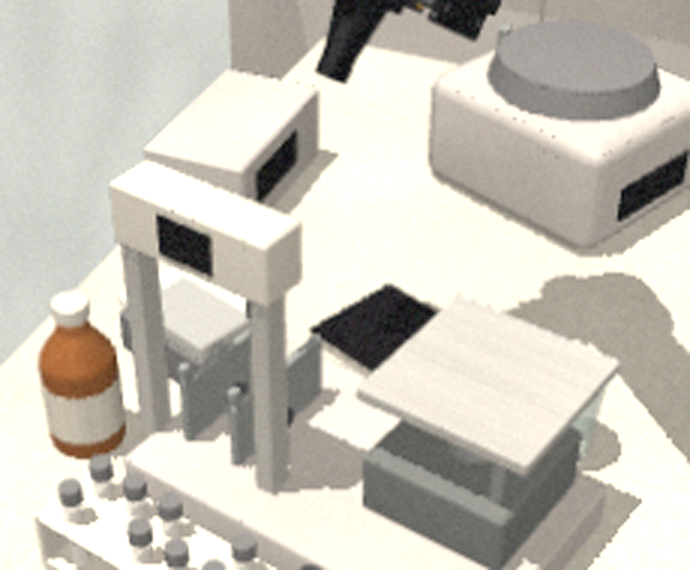

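Call:
{"method": "play_rows", "body": {
  "plan": [
    {"fingers": 1,"travel": [-0.2,0.8,2.2],"yaw": 0},
    {"fingers": 1,"travel": [-0.4,1.6,4.4],"yaw": 0},
    {"fingers": 1,"travel": [-0.6,2.4,6.6],"yaw": 0},
    {"fingers": 1,"travel": [-0.8,3.2,8.8],"yaw": 0},
    {"fingers": 1,"travel": [-1,4,11],"yaw": 0},
    {"fingers": 1,"travel": [-1.1,4.8,13],"yaw": 0},
    {"fingers": 1,"travel": [-1.2,5.6,15],"yaw": 0},
    {"fingers": 1,"travel": [-1.2,6,16],"yaw": 0},
    {"fingers": 1,"travel": [-1.2,6,16],"yaw": 0},
    {"fingers": 1,"travel": [-1.2,6,16],"yaw": 0}
  ]
}}

```text
time: 20.37
ee_pos: [0.6547, -0.1372, 0.1635]
orientation: [-0.271, 0.953, -0.114, 0.076]
wrist_force: [0.6, 0.9, 0.5]
opening: 0.0002
```

```bash
python3 - <<'E'
from nav import *
from workcell import vision,spot_point,recognise
s,A=axes(); print(s["time"],s["joints"].round(3),s["ee_pos"].round(4),s["wrist_force"].round(1)); print(rot(A).round(3)); print(toL(s["ee_pos"]).round(0))
for n in ("top",):
    pc=vision.get_image(n)
    x,y=dict(top=(225,75),side=(210,60))[n]; a=pc["pixels"][y:y+190,x:x+230,::-1]
    cv2.imwrite(f"pics/{n}2z.png",cv2.convertScaleAbs(cv2.resize(a,None,fx=3,fy=3,interpolation=cv2.INTER_CUBIC),alpha=1.5))
for L in ([-40,-117,158],[0,-117,154],[22,-117,152]): print(go(L))
E
```

```text
20.3667 [-0.082  0.639  0.715  1.709 -1.029  1.283  0.814] [ 0.6547 -0.1372  0.1635] [0.6 0.9 0.5]
[[-0.052 -0.846  0.531]
 [-0.995  0.    -0.097]
 [ 0.082 -0.533 -0.842]]
[ -75. -118.  163.]
(array([-0.34, -2.65,  2.35]), np.float64(0.036))
(array([-0.59, -5.82,  4.81]), np.float64(0.076))
(array([-0.72, -7.58,  6.14]), np.float64(0.098))
```

View pics/top2z.png

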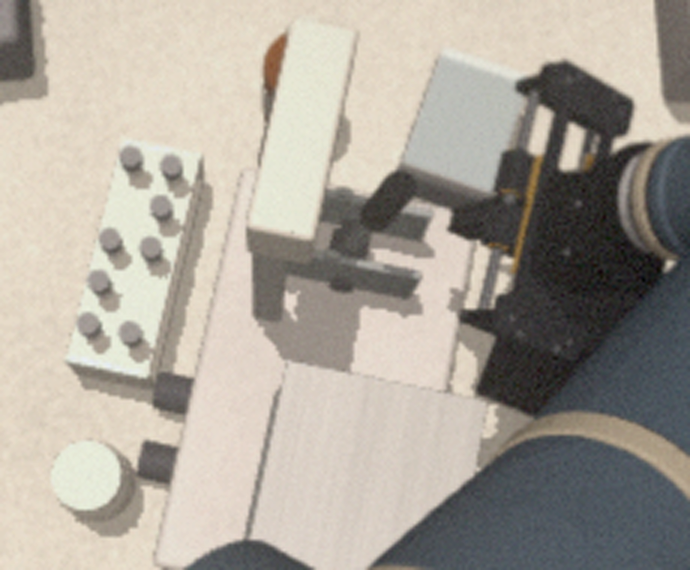

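Call:
{"method": "play_rows", "body": {
  "plan": [
    {"fingers": 1,"travel": [-0.1,-0.8,0.7],"yaw": 0},
    {"fingers": 1,"travel": [-0.2,-1.6,1.4],"yaw": 0},
    {"fingers": 1,"travel": [-0.3,-2.3,2.0],"yaw": 0},
    {"fingers": 1,"travel": [-0.35,-2.9,2.5],"yaw": 0},
    {"fingers": 1,"travel": [-0.4,-3.4,2.9],"yaw": 0},
    {"fingers": 1,"travel": [-0.45,-3.9,3.3],"yaw": 0},
    {"fingers": 1,"travel": [-0.5,-4.4,3.7],"yaw": 0},
    {"fingers": 1,"travel": [-0.55,-4.9,4.1],"yaw": 0},
    {"fingers": 1,"travel": [-0.6,-5.4,4.5],"yaw": 0},
    {"fingers": 1,"travel": [-0.6,-5.8,4.8],"yaw": 0}
  ]
}}

```text
time: 21.25
ee_pos: [0.6684, -0.069, 0.1526]
orientation: [-0.267, 0.954, -0.116, 0.076]
wrist_force: [-9.7, -18.0, 13.4]
opening: 0.0003
```

```bash
python3 - <<'E'
from nav import *
from workcell import vision,spot_point,recognise
s,A=axes(); print(s["time"],s["joints"].round(3),s["ee_pos"].round(4),rot(s["wrist_force"]).round(1)); print(rot(A).round(3)); print(toL(s["ee_pos"]).round(0))
for n in ("top",):
    pc=vision.get_image(n)
    x,y=dict(top=(225,75),side=(210,60))[n]; a=pc["pixels"][y:y+190,x:x+230,::-1]
    cv2.imwrite(f"pics/{n}3z.png",cv2.convertScaleAbs(cv2.resize(a,None,fx=3,fy=3,interpolation=cv2.INTER_CUBIC),alpha=1.5))
for L in ([22,-117,152],[26,-117,151]): print(go(L))
E
```

```text
21.25 [-0.146  0.603  0.629  1.753 -1.026  1.163  0.728] [ 0.6684 -0.069   0.1526] [-19.6   5.8  13.4]
[[-0.056 -0.85   0.524]
 [-0.995  0.004 -0.1  ]
 [ 0.083 -0.527 -0.846]]
[  -5. -117.  153.]
(array([-0.14, -2.27,  1.49]), np.float64(0.027))
(array([-0.17, -2.55,  1.78]), np.float64(0.031))
```

View pics/top3z.png

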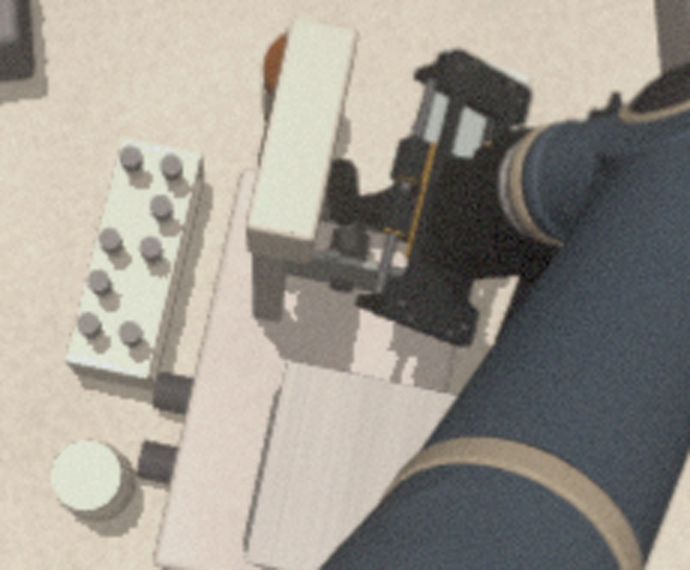

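Call:
{"method": "play_rows", "body": {
  "plan": [
    {"fingers": 1,"travel": [0,-0.4,0.3],"yaw": 0},
    {"fingers": 1,"travel": [0,-0.8,0.5],"yaw": 0},
    {"fingers": 1,"travel": [0,-1.2,0.8],"yaw": 0},
    {"fingers": 1,"travel": [-0.1,-1.5,1.0],"yaw": 0},
    {"fingers": 1,"travel": [-0.1,-1.8,1.2],"yaw": 0},
    {"fingers": 1,"travel": [-0.1,-2.1,1.4],"yaw": 0},
    {"fingers": 1,"travel": [-0.1,-2.1,1.4],"yaw": 0},
    {"fingers": 1,"travel": [-0.1,-2.1,1.4],"yaw": 0},
    {"fingers": 1,"travel": [-0.1,-2.1,1.4],"yaw": 0},
    {"fingers": 1,"travel": [-0.1,-2.1,1.4],"yaw": 0}
  ]
}}

```text
time: 22.13
ee_pos: [0.6745, -0.0387, 0.1509]
orientation: [-0.271, 0.953, -0.114, 0.074]
wrist_force: [-0.7, -0.2, 0.1]
opening: 0.0004
```

```bash
python3 - <<'E'
from nav import *
from workcell import vision,spot_point,recognise
s,A=axes(); print(s["time"],s["joints"].round(3),s["ee_pos"].round(4),rot(s["wrist_force"]).round(1)); print(rot(A).round(3)); print(toL(s["ee_pos"]).round(0))
for n in ("top","side"):
    pc=vision.get_image(n)
    x,y=dict(top=(225,75),side=(210,60))[n]; a=pc["pixels"][y:y+190,x:x+230,::-1]
    cv2.imwrite(f"pics/{n}4z.png",cv2.convertScaleAbs(cv2.resize(a,None,fx=3,fy=3,interpolation=cv2.INTER_CUBIC),alpha=1.5))
E
```

```text
22.1333 [-0.172  0.596  0.598  1.76  -1.031  1.133  0.696] [ 0.6745 -0.0387  0.1509] [-0.4  0.6  0.1]
[[-0.052 -0.846  0.531]
 [-0.995  0.001 -0.095]
 [ 0.08  -0.533 -0.842]]
[  26. -116.  151.]
```

View pics/top4z.png

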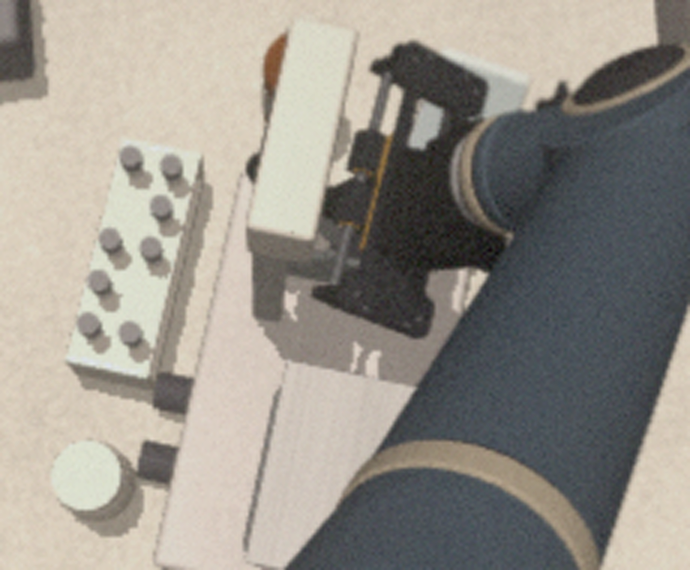

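View pics/side4z.png

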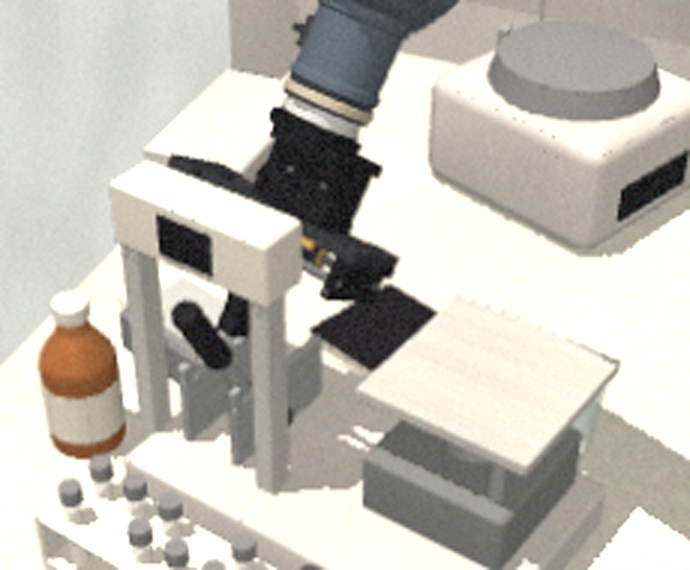

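```bash
python3 - <<'E'
from nav import *
import sim
s,A=axes(); q=np.clip(s["joints"],sim.lo,sim.hi)
for qq in (.7,.75,.8,.85,.9):
    l=qq-.35; a=[[165*np.sin(l),-115,60+165*np.cos(l)],[85*np.sin(l),-115,60+85*np.cos(l)]]
    print(qq,((proj(pose(p,a),*C["side"])-[210,60])*3).round(0).tolist(),((proj(pose(p,a),*C["top"])-[225,75])*3).round(0).tolist())
for L in ([-60,-116,190],[-90,-60,320],[-45,85,230],[-45,85,112]):
    for k in range(1):
        P0,M0=sim.FK(q); t=M0.T@(pose(p,L)[0]-P0)*100; print(L,t.round(1),np.linalg.norm(t).round(1))
        q=sim.call(q,t,wr=.9); P,M=sim.FK(q); print(q.round(2),toL(P).round(0),(rot(M)[:,2]).round(2))
E
```

```text
0.7 [[201.0, 286.0], [228.0, 345.0]] [[287.0, 167.0], [319.0, 210.0]]
0.75 [[195.0, 294.0], [225.0, 349.0]] [[276.0, 167.0], [314.0, 210.0]]
0.8 [[189.0, 302.0], [222.0, 353.0]] [[266.0, 166.0], [309.0, 210.0]]
0.85 [[183.0, 311.0], [219.0, 358.0]] [[256.0, 166.0], [304.0, 210.0]]
0.9 [[177.0, 320.0], [216.0, 362.0]] [[246.0, 167.0], [300.0, 209.0]]
[-60, -116, 190] [ 0.7  5.2 -7.9] 9.5
[-0.06  0.58  0.64  1.7  -0.96  1.26  0.73] [ -60. -116.  190.] [ 0.53 -0.1  -0.84]
[-90, -60, 320] [ -4.4  -4.4 -13.1] 14.5
[-0.09  0.38  0.72  1.67 -0.81  1.41  0.6 ] [-90. -60. 320.] [ 0.53 -0.1  -0.84]
[-45, 85, 230] [-15.4   1.    8.6] 17.6
[-0.2   0.18  0.71  2.11 -0.78  1.12  0.7 ] [-45.  85. 230.] [ 0.53 -0.1  -0.84]
[-45, 85, 112] [-0.9  6.3  9.9] 11.8
[-0.1   0.4   0.64  2.21 -1.02  1.    1.02] [-45.  85. 112.] [ 0.53 -0.1  -0.84]
```

Call:
{"method": "play_rows", "body": {
  "plan": [
    {"fingers": 1,"travel": [0.1,1.3,-0.8],"yaw": 0},
    {"fingers": 1,"travel": [0.2,2.6,-1.7],"yaw": 0},
    {"fingers": 1,"travel": [0.4,4,-4],"yaw": 0},
    {"fingers": 1,"travel": [0.6,5.1,-7],"yaw": 0},
    {"fingers": 1,"travel": [0,4.5,-10],"yaw": 0},
    {"fingers": 1,"travel": [-0.8,3.5,-13],"yaw": 0},
    {"fingers": 1,"travel": [-1.7,2.6,-16],"yaw": 0},
    {"fingers": 1,"travel": [-2.7,1.7,-18.5],"yaw": 0},
    {"fingers": 1,"travel": [-3.7,0.8,-21],"yaw": 0},
    {"fingers": 1,"travel": [-7,1.0,-19.5],"yaw": 0}
  ]
}}

```text
time: 23.07
ee_pos: [0.5694, -0.1342, 0.3121]
orientation: [-0.267, 0.953, -0.116, 0.084]
wrist_force: [0.8, -1.0, 0.2]
opening: 0.0001
```

```bash
python3 - <<'E'
from nav import *
from workcell import vision
s,A=axes(); print(s["time"],s["joints"].round(3),s["ee_pos"].round(4),rot(s["wrist_force"]).round(1)); print(rot(A).round(3)); print(toL(s["ee_pos"]).round(0))
for L in ([-45,85,230],[-45,85,165],[-45,85,110]): print(go(L))
for n in ("top","side"):
    pc=vision.get_image(n)
    x,y=dict(top=(225,75),side=(210,60))[n]; a=pc["pixels"][y:y+190,x:x+230,::-1]
    cv2.imwrite(f"pics/{n}5z.png",cv2.convertScaleAbs(cv2.resize(a,None,fx=3,fy=3,interpolation=cv2.INTER_CUBIC),alpha=1.5))
E
```

```text
23.0667 [-0.115  0.323  0.729  1.753 -0.794  1.355  0.622] [ 0.5694 -0.1342  0.3121] [-0.8 -1.   0.2]
[[-0.059 -0.849  0.526]
 [-0.993 -0.001 -0.114]
 [ 0.097 -0.529 -0.843]]
[-90. -34. 312.]
(array([-12.84,   0.55,   7.91]), np.float64(0.151))
(array([-13.48,   3.98,  13.39]), np.float64(0.194))
(array([-14.01,   6.89,  18.03]), np.float64(0.239))
```

View pics/side5z.png

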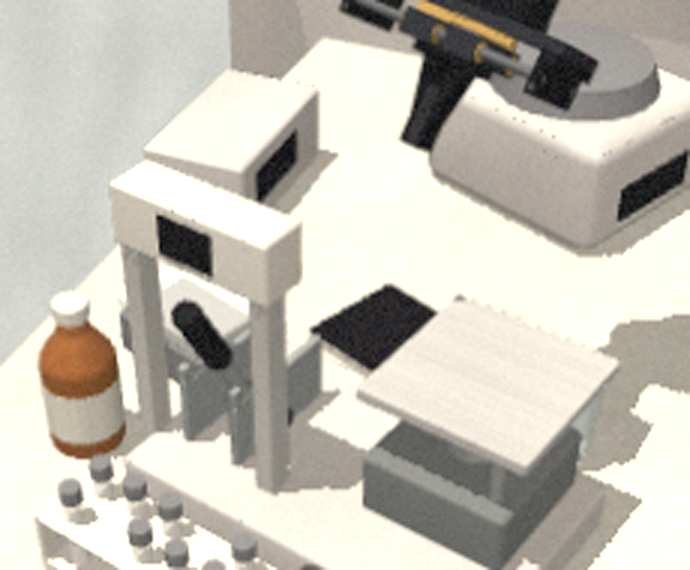

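Call:
{"method": "play_rows", "body": {
  "plan": [
    {"fingers": 1,"travel": [-2.6,0.1,1.6],"yaw": 0},
    {"fingers": 1,"travel": [-5.2,0.2,3.2],"yaw": 0},
    {"fingers": 1,"travel": [-7.8,0.3,4.8],"yaw": 0},
    {"fingers": 1,"travel": [-10.4,0.4,6.4],"yaw": 0},
    {"fingers": 1,"travel": [-12.8,0.6,7.9],"yaw": 0},
    {"fingers": 1,"travel": [-13,1.7,9.6],"yaw": 0},
    {"fingers": 1,"travel": [-13.2,2.7,11.2],"yaw": 0},
    {"fingers": 1,"travel": [-13.4,3.4,12.5],"yaw": 0},
    {"fingers": 1,"travel": [-13.4,3.4,12.5],"yaw": 0},
    {"fingers": 1,"travel": [-13.4,3.4,12.5],"yaw": 0}
  ]
}}

```text
time: 24.0
ee_pos: [0.4559, -0.059, 0.17]
orientation: [-0.271, 0.953, -0.116, 0.074]
wrist_force: [0.5, -0.3, 0.0]
opening: 0.0006
```

```bash
python3 - <<'E'
from nav import *
s,A=axes(); print(s["time"],s["joints"].round(3),s["ee_pos"].round(4),rot(s["wrist_force"]).round(1)); print(rot(A).round(3)); print(toL(s["ee_pos"]).round(0))
for L in ([-45,85,160],[-45,85,130],[-45,85,115]): print(go(L))
E
```

```text
24.0 [-0.168  0.268  0.683  2.19  -0.889  1.039  0.848] [ 0.4559 -0.059   0.17  ] [-0.2 -0.6  0. ]
[[-0.055 -0.846  0.53 ]
 [-0.995  0.004 -0.096]
 [ 0.079 -0.533 -0.842]]
[-40.  93. 170.]
(array([0.76, 0.99, 0.64]), np.float64(0.014))
(array([0.52, 2.58, 3.17]), np.float64(0.041))
(array([0.4 , 3.38, 4.43]), np.float64(0.056))
```

Call:
{"method": "play_rows", "body": {
  "plan": [
    {"fingers": 1,"travel": [0,0.3,0.5],"yaw": 0},
    {"fingers": 1,"travel": [-0.1,0.6,1.0],"yaw": 0},
    {"fingers": 1,"travel": [-0.1,0.95,1.5],"yaw": 0},
    {"fingers": 1,"travel": [-0.15,1.3,2.0],"yaw": 0},
    {"fingers": 1,"travel": [-0.2,1.6,2.5],"yaw": 0},
    {"fingers": 1,"travel": [-0.25,1.9,3.0],"yaw": 0},
    {"fingers": 1,"travel": [-0.3,2.2,3.5],"yaw": 0},
    {"fingers": 1,"travel": [-0.35,2.5,4.0],"yaw": 0},
    {"fingers": 1,"travel": [-0.4,2.7,4.3],"yaw": 0},
    {"fingers": 1,"travel": [-0.4,2.9,4.6],"yaw": 0}
  ]
}}

```text
time: 24.83
ee_pos: [0.458, -0.0589, 0.1184]
orientation: [-0.272, 0.952, -0.114, 0.077]
wrist_force: [-14.2, -9.8, 40.2]
opening: 0.0007
```

```bash
python3 - <<'E'
from nav import *
s,A=axes(); print(s["time"],s["joints"].round(3),s["ee_pos"].round(4),rot(s["wrist_force"]).round(1)); print(rot(A).round(3)); print(toL(s["ee_pos"]).round(0))
E
```

```text
24.8333 [-0.089  0.368  0.608  2.227 -1.003  0.983  0.999] [ 0.458  -0.0589  0.1184] [-12.6  11.9  40.2]
[[-0.054 -0.844  0.533]
 [-0.995  0.    -0.1  ]
 [ 0.084 -0.536 -0.84 ]]
[-39.  91. 118.]
```

Call:
{"method": "play_rows", "body": {
  "plan": [
    {"fingers": 1,"travel": [0,0.05,0.1],"yaw": 0},
    {"fingers": 1,"travel": [0,0.05,0.1],"yaw": 0},
    {"fingers": 1,"travel": [0,0.05,0.1],"yaw": 0},
    {"fingers": 1,"travel": [0,-0.5,-0.8],"yaw": 0},
    {"fingers": 1,"travel": [0.1,-1.5,-2.4],"yaw": 0},
    {"fingers": 1,"travel": [0.3,-3.2,-5],"yaw": 0},
    {"fingers": 1,"travel": [0.5,-4.8,-7.6],"yaw": 0},
    {"fingers": 1,"travel": [0.6,-6.4,-10.1],"yaw": 0},
    {"fingers": 1,"travel": [0.8,-8,-12.6],"yaw": 0},
    {"fingers": 1,"travel": [1,-9.6,-15.2],"yaw": 0}
  ]
}}

```text
time: 25.67
ee_pos: [0.452, -0.0571, 0.2979]
orientation: [-0.271, 0.953, -0.115, 0.075]
wrist_force: [-0.2, 1.2, -0.2]
opening: 0.0007
```

```bash
python3 - <<'E'
from nav import *
from workcell import vision
s,A=axes(); print(s["time"],s["ee_pos"].round(4),s["wrist_force"].round(1))
def pl(h): return pose(p,[[30,10,114+h],[-120,10,114+h],[-120,160,114+h],[30,160,114+h]])
for n in ("top","side"):
    pc=vision.get_image(n)
    x,y=dict(top=(225,75),side=(210,90))[n]; a=pc["pixels"][y:y+200,x:x+230,::-1]
    cv2.imwrite(f"pics/{n}6z.png",cv2.convertScaleAbs(cv2.resize(a,None,fx=3,fy=3,interpolation=cv2.INTER_CUBIC),alpha=1.4))
    for h in (0,8,42): print(n,h,((proj(pl(h),*C[n])-[x,y])*3).round(0).tolist())
E
```

```text
25.6667 [ 0.452  -0.0571  0.2979] [-0.2  1.2 -0.2]
top 0 [[285.0, 372.0], [476.0, 411.0], [443.0, 606.0], [246.0, 565.0]]
top 8 [[286.0, 370.0], [478.0, 409.0], [445.0, 606.0], [246.0, 565.0]]
top 42 [[287.0, 361.0], [487.0, 402.0], [453.0, 606.0], [245.0, 564.0]]
side 0 [[354.0, 340.0], [454.0, 244.0], [613.0, 312.0], [521.0, 419.0]]
side 8 [[354.0, 332.0], [455.0, 237.0], [614.0, 304.0], [522.0, 411.0]]
side 42 [[355.0, 299.0], [458.0, 204.0], [620.0, 271.0], [527.0, 378.0]]
```

View pics/side6z.png

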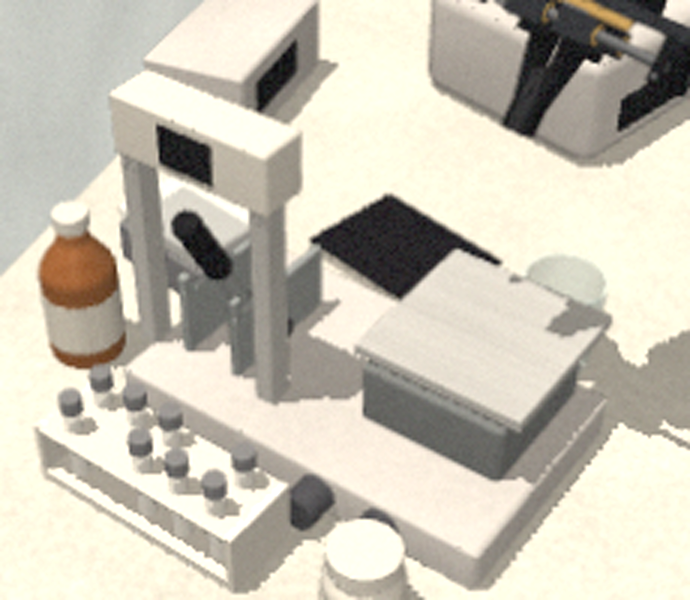

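View pics/top6z.png

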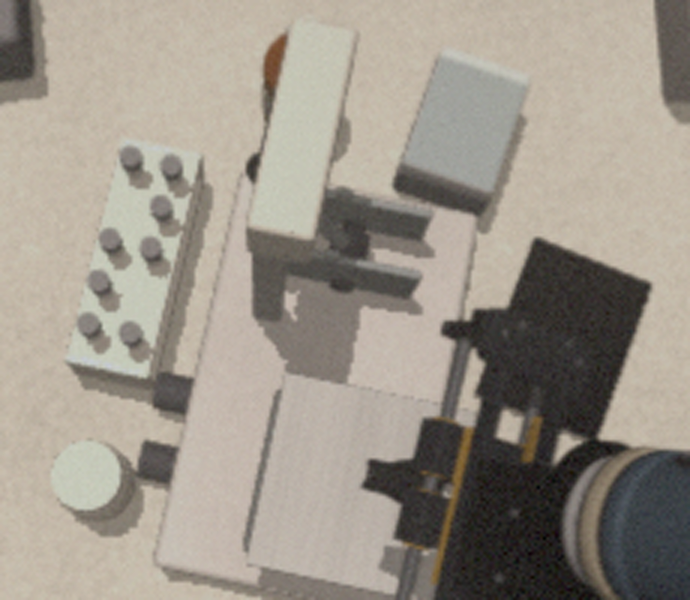

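```bash
python3 - <<'E'
from workcell import bot
print(bot.finish_job())
E
```

```text
the job is handed in; nothing more can be done
None
```

I pushed the lever into float and then the load plate fully down, in that order. The job was handed in at about 25.8 s, and `finish_job` reports no verdict.

**How the hand was tilted:** the move rows have no tilt command. I got the roughly 32° lean by repeatedly commanding poses out of reach on the robot's left, which turned the hand about 3° per call. On the way back, joints 2 and 3 ran onto their limits. I fitted a kinematic model to recorded poses and found a way out.

**Last checks:**
- **Lever:** I measured about 0.85 rad in the side picture, above the 0.75 needed for float. The force on the fingers dropped from about 20 N to 0 when it snapped over. It was in the same place after the plate push.
- **Plate:** the push ended against a hard stop at 40 N, well above the 6 to 10 N it takes to slide. The plate's corners in the last pictures match 0 mm height to within 2 to 3 mm. That is no finer than the calibration and my lift-pose fit allow.
- **Bystanders:** the rack and jar look unmoved in the before and after pictures. The notebook and beaker are partly hidden by the arm in the top view, but their visible parts look unmoved. I compared them by eye and did not measure them.
- **Robot:** the hand is clear, about 18 cm above the plate, and reads about zero force.

**Checks that disagreed:**
- My first lift-pose fit put the plate at 0.040 m at the start, though the task says at least 0.042. I took that as a 2 to 3 mm height bias.
- Joint 2 read -0.334 rad briefly while held at its limit, against a stated limit of -0.33. I can't tell whether that counts as leaving its range.

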